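Hang the washed tumblers on the draining stand

ROBOT

A 6-joint arm with a two-finger parallel gripper is mounted at the origin on a cart in front of the work surface, level with it; the furniture and walls round the work are solid. World frame = base frame: x ahead of the robot, y to its left, z up, the work surface at z = 0. Lengths are in m, angles in rad, forces in N, time in s.
With the tool pointing down it reaches from about 0.325 to 0.875 m from the base axis. Payload 4.4 kg.
Tool frame: the origin (TCP) lies on the front face of the gripper's body, between the roots of the fingers; the fingertips stand 73 mm ahead of it and the grasp point (between the pads) lies 54 mm ahead of it; x points along the fingers, y is the direction in which the jaws open and shut, and the axes are right-handed (so a half turn about x gives the same grasp; the last joint's range is limited). The gripper opens to 85 mm and grips with 20 to 120 N. Pads are 22 mm wide; open, the fingers measure 114 mm over their backs; the gripper's body (76 mm by 85 mm) begins 54 mm behind the grasp point. The pads swing forward as they close: fully open they stand 13 mm farther back than shut.
Start: joints at [-1.252, 0.207, 1.542, -0, 1.393, -0.15], TCP at [0.26, -0.513, 0.304] pointing down, gripper open.
Joint ranges: [-2.73, 2.73], [-0.86, 2.22], [0.23, 2.46], [-1.11, 4.25], [0.08, 2.63], [-2.82, 2.82]. Speed limits (rad/s): [2.79, 2.79, 3.14, 3.14, 3.14, 3.14].

INTERFACE

Orientations are given as a unit quaternion [x, y, z, w].
In Python, from station import sense, snapshot, close_job gives the robot as it stands.
- The arm moves only by the tool apply_moves, never from a script. Its argument "motion" is one flat list of numbers, 7 for each row, row after row: the shift along the tool's x, y, z in cm, then the turn, a rotation vector about the tool's x, y, z in degrees, then the opening, from 0 (shut) to 1 (fully open). In form: [x, y, z, rx, ry, rz, hand, x, y, z, rx, ry, rz, hand, ...]. A call has 1 to 12 rows; each row shifts and turns the commanded pose from where the row before left it, along the tool's axes as they then stand; what a row does not reach is not made up. A row lasts 1/8 s, in which the tool goes at most 62.5 mm and 10.7 degrees, less where a joint would pass 70% of its speed; a pose out of reach is approached as far as the arm can. A call is refused whole if a number of a shift passes 6.25 or a number of a turn 10.7, either way. A call with a gripper value outside its range is refused whole. The fingers move at their own pace and stop on an object; the grip force is fixed at half the most. Time passes only in rows, so rows that do not move let the fingers close. It gives the time, the measured TCP pose, the force and the opening at its end, in the units of the state.
- sense(): the state, without advancing time (a new reading comes with each control period).
- snapshot(name): name is "side" or "top"; returns a dict with "pixels" (420x560x3 uint8, red, green, blue), "z_map" (420x560 float32, m along the optical axis (not along the pixel's ray), 0 where there is no reading), "intrinsics" (3x3 intrinsics, pixels), "rvec" (rotation vector, rad) and "tvec" (3), from world to camera coordinates, as OpenCV has them. Camera axes: x right, y down, z forward; pixel columns grow to the right and rows downward; lengths in m; the calibration is good to about 2 mm. A picture is of the moment at which its call begins.
- close_job(): hands the job in, once; it reports no verdict.
The state is a dict: "clock": time; "qpos": joint angles; "joint_vel": joint speeds; "effort": joint torques, N m; "tcp_pos": TCP position; "eef_rot": TCP orientation; "force": force on the tool from outside, world axes, zero at the start; "ft_torque": the same for the moment, N m; "width": opening from 0.0 (shut) to 1.0 (fully open).
Only numpy, scipy, OpenCV 4.12 (cv2) and the standard library are available. Lean on these libraries where they do the work, as an engineer would, in place of code of your own. Each camera call takes 0.05 s, during which the arm holds its last target.

TASK

First lock the draining stand on the stove by swinging its hook down until it lies fully home in the catch, while the tumblers still stand on the mat. Then hang every tumbler from the mat mouth-down on a peg of its own, so that the ball on the peg's end bears inside its base and it hangs still. Leave the hook locked and leave the other things where they are.

Things in the scene. Friction and masses are not known exactly. Their poses are not given: they have to be found in the camera images.
- tumbler_1: a short plain steel drinking tumbler, 74 mm tall, tapered: outside diameter 66 mm at the mouth, 49 mm at the base, wall 2 to 3 mm. Starts mouth-down on the mat. Origin: centre of its mouth (rim plane); z axis points from mouth to base (up at the start, base 79 mm above the stove); outer face of the base at z = +0.074, its inside 3 mm lower. May be absent.
- tumbler_2: a tall plain steel drinking tumbler, 92 mm tall, tapered: outside diameter 68 mm at the mouth, 50 mm at the base, wall 2 to 3 mm. Starts mouth-down on the mat. Origin: centre of its mouth (rim plane); z axis points from mouth to base (up at the start, base 97 mm above the stove); outer face of the base at z = +0.092, its inside 3 mm lower. May be absent.
- tumbler_3: a short plain steel drinking tumbler, 74 mm tall, tapered: outside diameter 66 mm at the mouth, 49 mm at the base, wall 2 to 3 mm. Starts mouth-down on the mat. Origin: centre of its mouth (rim plane); z axis points from mouth to base (up at the start, base 79 mm above the stove); outer face of the base at z = +0.074, its inside 3 mm lower. May be absent.
- tumbler_4: a tall plain steel drinking tumbler, 92 mm tall, tapered: outside diameter 68 mm at the mouth, 50 mm at the base, wall 2 to 3 mm. Starts mouth-down on the mat. Origin: centre of its mouth (rim plane); z axis points from mouth to base (up at the start, base 97 mm above the stove); outer face of the base at z = +0.092, its inside 3 mm lower. May be absent.
- stand: steel draining stand, fixed on the stove: tray 470 x 130 mm, rim 18 mm high, row of four pegs, lock hook at its right (-y) end. Origin: on the stove under the tray; x to the rear, y left along the row, z up. Pegs are rods 10 mm thick that rise from a rail at x = +0.034, z = 0.026 and lean 30 degrees from vertical toward -x (toward the robot), each ending in a ball.
- lock_hook (a joint): hinge of the lock hook, rad: 0 = the bar lies level in its catch (fully home, its stop), grows as the bar swings up and back, about 1.57 = upright, stop at 1.95. It stays where it is left (friction about 0.08 N m, so about 0.6 N at the grip block).
- hook_hinge (a point): pivot of the lock hook, 60 mm above the stove top; the hinge axis is the stand's y axis. At joint value q the bar points along (-cos q, 0, sin q) in the stand's frame. The catch is a two-pronged block, 26 mm wide and 71 mm high, 90 mm in front of the pivot.
- hook_grip (a point): middle of the rubber grip block at the free end of the lock hook, 124 mm from the hinge; the block is 34 mm long, 12 mm wide (along the stand's y) and 14 mm high; the bar is 10 mm thick.
- peg1_tip (a point): centre of the rubber ball (26 mm across) that ends peg 1, 111 mm above the stove; peg 1 is the left-most, pegs are 95 mm apart. A tumbler with its inner base on the ball keeps its rim clear of the tray; let go, it swings and leans its wall on the rod, its axis then about 5 to 20 degrees off vertical.
- peg2_tip (a point): centre of the rubber ball (26 mm across) that ends peg 2, 111 mm above the stove; peg 1 is the left-most, pegs are 95 mm apart. A tumbler with its inner base on the ball keeps its rim clear of the tray; let go, it swings and leans its wall on the rod, its axis then about 5 to 20 degrees off vertical.
- peg3_tip (a point): centre of the rubber ball (26 mm across) that ends peg 3, 111 mm above the stove; peg 1 is the left-most, pegs are 95 mm apart. A tumbler with its inner base on the ball keeps its rim clear of the tray; let go, it swings and leans its wall on the rod, its axis then about 5 to 20 degrees off vertical.
- peg4_tip (a point): centre of the rubber ball (26 mm across) that ends peg 4, 111 mm above the stove; peg 1 is the left-most, pegs are 95 mm apart. A tumbler with its inner base on the ball keeps its rim clear of the tray; let go, it swings and leans its wall on the rod, its axis then about 5 to 20 degrees off vertical.
- tin: low round food tin, 86 mm across, 40 mm high, bystander among the tumblers; origin at its underside
- matchbox: matchbox, 54 x 36 x 15 mm, bystander at the right end of the mat; origin at its underside
- teaspoon: teaspoon, 130 mm long, 11 mm high, bystander at the left end of the mat, does not move
- mat: thin smooth grey mat, 192 x 670 x 5 mm, fixed along the front of the stove top; the tumblers, tin, matchbox and teaspoon start on it. Origin at its underside

How it is judged:
By the outcome, as a careful person would: the job done as asked, in the order asked, and still so for the second after the job is handed in, with the robot touching nothing.
Of tumbler_1, tumbler_2, tumbler_3, tumbler_4 only 3 to 4 are there at a start; the rules pass over those that are not, and their reading is None.
At some moment in a run one of tumbler_1, tumbler_3 may be knocked a few centimetres aside while the robot is not near it.
It also fails if it takes over 210 s, if anything falls off the work surface, if the arm or the gripper's body presses on something with over 40 N, if the wrist force passes 120 N, or if a joint passes its speed limit or range.

## Working session

There is one attempt and no reset: what is moved stays moved. The work goes in short steps, Python scripts to look and compute and a tool call to move; the robot and the scene stay as the last step left them, time stands still between calls to the robot, and variables do not carry over. Pictures are saved under pics/ and viewed, and the job is handed in when it is done.

Besides the shell and the picture viewer there is one more tool, called after "Emit:" by a JSON object that holds its "op" and its "data". apply_moves: Moves the arm, as the interface text tells. Its arguments: {"type":"object","properties":{"motion":{"type":"array"}},"required":["motion"]}

```bash
ls; mkdir -p pics; cat > h.py <<'E'
import numpy as np, cv2
from station import sense, snapshot
from scipy.spatial.transform import Rotation as R
def snap(name,fn=None):
    s=snapshot(name)
    if fn: cv2.imwrite('pics/'+fn,s['pixels'][:,:,::-1])
    return s
def world(s):
    K=s['intrinsics'];Rm=cv2.Rodrigues(np.array(s['rvec'],float))[0];t=np.array(s['tvec'],float).ravel()
    z=s['z_map'];v,u=np.mgrid[:z.shape[0],:z.shape[1]]
    c=np.stack([(u-K[0,2])/K[0,0]*z,(v-K[1,2])/K[1,1]*z,z],-1)
    w=(c-t)@Rm
    w[z==0]=np.nan
    return w
def proj(s,p):
    K=s['intrinsics']
    return cv2.projectPoints(np.array(p,float).reshape(-1,3),np.array(s['rvec'],float),np.array(s['tvec'],float),np.array(K,float),None)[0].reshape(-1,2)
E
python3 - <<'E'
from h import *
print(sense())
for n in ['side','top']:
    s=snap(n,n+'0.png'); print(n,s['intrinsics'],-cv2.Rodrigues(np.array(s['rvec'],float))[0].T@np.array(s['tvec']).ravel(), (s['z_map']>0).mean())
E
```

```text
pics
{'clock': 0.0, 'qpos': array([-1.25148786e+00,  2.07436740e-01,  1.54298017e+00, -2.85537494e-05,
        1.39351244e+00, -1.50476877e-01]), 'joint_vel': array([-0.00021528, -0.00198221,  0.00034973,  0.00073581,  0.00030566,
       -0.0003282 ]), 'effort': array([-7.63177577e-04, -3.83036649e+01, -2.91594261e+01, -3.61000084e-04,
        1.06326048e-02, -1.19460895e-07]), 'tcp_pos': array([ 0.26010277, -0.51212798,  0.30270364]), 'eef_rot': array([-0.68760871, -0.16539505,  0.68776782, -0.16375031]), 'force': array([ 1.00046728, -0.52892176,  0.75647001]), 'ft_torque': array([ 0.03380324, -0.01489523, -0.02638054]), 'width': 1.0000500781576098}
side [[486.45689208   0.         283.81039284]
 [  0.         486.45689208 204.60847184]
 [  0.           0.           1.        ]] [ 0.52652091 -0.78298717  0.71460615] 0.9589795918367346
top [[404.66512959   0.         279.8192598 ]
 [  0.         404.66512959 212.62638904]
 [  0.           0.           1.        ]] [0.50551772 0.16893109 1.04716075] 0.9961054421768708
```

View pics/side0.png

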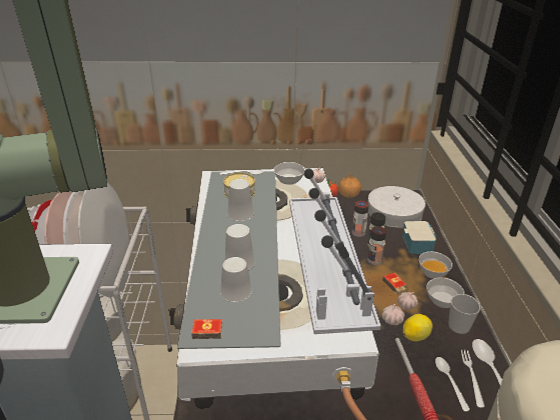

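View pics/top0.png

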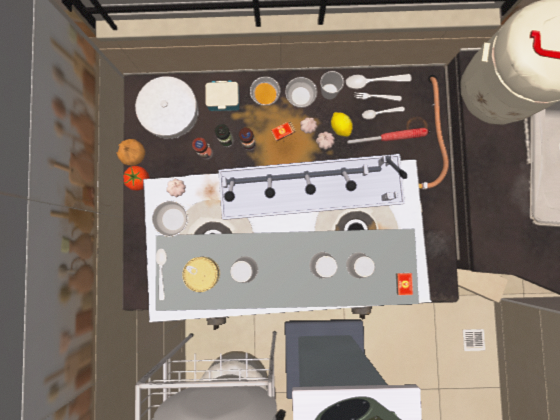

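Side: three tumblers at (240,190), (238,238), (235,280), with the matchbox at (207,328) and the hook near (350,290). Top: tumblers at (242,270), (326,266), (362,266), tin at (200,274), balls at (229,196), (269,192), (309,188), (350,185). The hook is raised near (398,165). Next I'll measure.

```bash
python3 - <<'E'
from h import *
s=snapshot('top');w=world(s)
im=s['pixels'].astype(int)
# tumblers tops: height
z=w[:,:,2]
m=((z>0.065)&(z<0.12)&(w[:,:,0]<0.45)&(w[:,:,0]>0.2)).astype(np.uint8)
n,l,st,c=cv2.connectedComponentsWithStats(m)
for i in range(1,n):
    if st[i,4]>30:
        q=w[l==i]; 
        zt=np.median(q[:,2]); top=q[q[:,2]>np.percentile(q[:,2],60)-0.004]
        print('top comp',c[i],st[i],np.median(q,0),top.mean(0),len(top), (top.max(0)-top.min(0)))
# balls dark in top
hsv=im.max(-1)
m=((hsv<50)&(z>0.09)&(z<0.14)).astype(np.uint8)
n,l,st,c=cv2.connectedComponentsWithStats(m)
for i in range(1,n):
    if st[i,4]>20: 
        q=w[l==i]; print('dark',c[i],st[i],np.median(q,0),q.max(0))
m=((z>0.012)&(z<0.2)&(w[:,:,0]>0.2)&(w[:,:,0]<0.6))
print('tin px',w[274,200],'match',w[284,404])
for uv in [(222,172),(400,157),(404,202),(224,217)]: print(uv,w[uv[1],uv[0]])
a=s['pixels'][140:230,200:420,::-1]; cv2.imwrite('pics/a.png',cv2.resize(a,None,fx=3.6,fy=3.6,interpolation=cv2.INTER_CUBIC))
s=snapshot('side')
a=s['pixels'][160:350,180:400,::-1]; cv2.imwrite('pics/b.png',cv2.resize(a,None,fx=3,fy=3,interpolation=cv2.INTER_CUBIC))
E
```

```text
top comp [324.98969072 273.73195876] [314 271  22   7  97] [0.4435878  0.07601437 0.09559538] [0.44398696 0.07362959 0.09592545] 84 [0.01379346 0.04208243 0.0070602 ]
top comp [363.00909091 272.5       ] [353 270  21   7 110] [ 0.44416054 -0.01569618  0.07762527] [ 0.44348376 -0.01700989  0.07767811] 103 [0.01481154 0.04484558 0.00734057]
top comp [241.85620915 276.9869281 ] [231 273  23  10 153] [0.44125007 0.26948005 0.0954009 ] [0.44145433 0.27181549 0.09582838] 132 [0.0184305  0.04668824 0.00797075]
top comp [ 77.1749427  332.12452254] [  70  277   15  114 1309] [0.32418381 0.65415449 0.09367896] [0.32480846 0.65412497 0.10767794] 623 [0.24934929 0.00557038 0.02496429]
dark [505.84210526   6.46315789] [501   1  12  14  95] [ 1.06942166 -0.37723161  0.11638183] [ 1.08566798 -0.37444193  0.13971472]
dark [320.98148148  16.72222222] [319  11   6  13  54] [1.0580905  0.06660739 0.11638035] [1.05988844 0.07244521 0.13943506]
dark [257.22  18.28] [254  12   6  14  50] [1.05769808 0.21971272 0.11811599] [1.06333482 0.22607882 0.1399089 ]
dark [90.48235294 19.74117647] [86 14  9 14 85] [
[... 269 characters left out ...]
23 0.12086991] [0.65397952 0.02073476 0.124461  ]
dark [310.25641026 189.17948718] [307 185   8   9  39] [0.63785336 0.10639658 0.12118489] [0.64923324 0.11334744 0.12438049]
dark [269.5952381  192.66666667] [266 189   8   8  42] [0.63310754 0.19890089 0.12081958] [0.64255165 0.20808699 0.12532035]
dark [229.4893617  196.17021277] [226 192   8   9  47] [0.62685247 0.29154904 0.12044471] [0.63821348 0.30086174 0.12643461]
tin px [0.44732899 0.37842355 0.04253523] match [ 0.40874025 -0.12790278  0.01984938]
(222, 172) [0.70678473 0.32581772 0.01010678]
(400, 157) [ 0.76924309 -0.18512265 -0.151927  ]
(404, 202) [ 0.61517104 -0.13937607  0.01728734]
(224, 217) [0.58875752 0.32111899 0.01703407]
```

View pics/a.png

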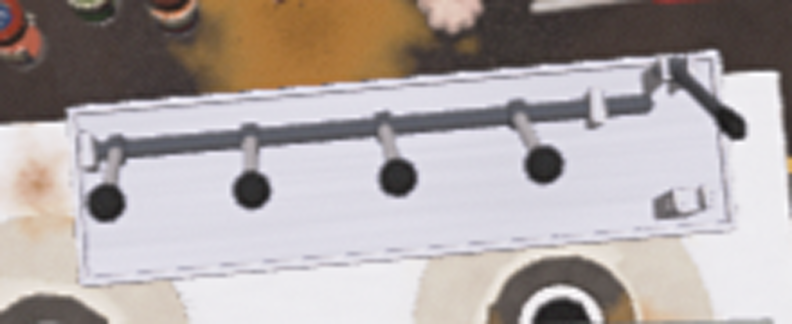

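View pics/b.png

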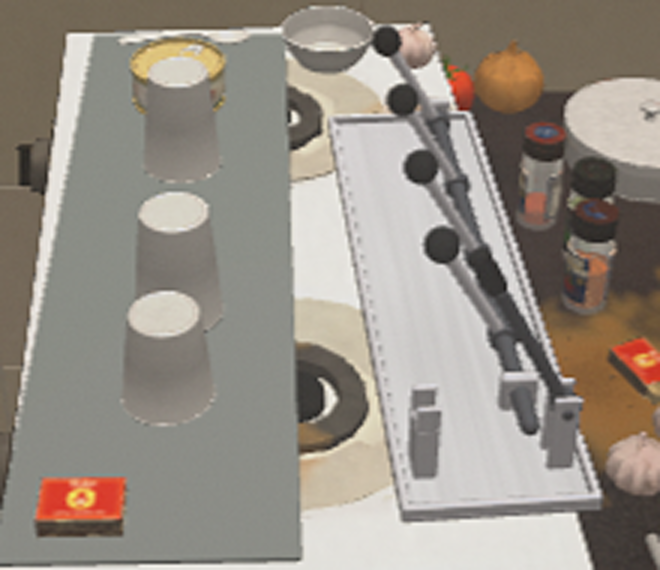

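```bash
python3 - <<'E'
from h import *
s=snapshot('top');w=world(s);z=w[:,:,2]
m=((z>0.068)&(z<0.12)&(w[:,:,0]<0.55)&(w[:,:,0]>0.4)&(w[:,:,1]>-0.1)&(w[:,:,1]<0.35)).astype(np.uint8)
n,l,st,c=cv2.connectedComponentsWithStats(m)
for i in range(1,n):
    if st[i,4]>100:
        q=w[l==i]; zt=0.097 if np.median(q[:,2])>0.088 else 0.079
        t=q[q[:,2]>zt-0.006]
        ce,r=cv2.minEnclosingCircle(t[:,:2].astype(np.float32))
        print(zt,len(t),t.mean(0),ce,r,(t.max(0)+t.min(0))/2)
for (a,b) in [(395,158),(398,161),(401,167),(404,172),(390,158),(388,158)]: print(a,b,w[b,a],s['pixels'][b,a])
# all points of hook, z>0.06
m=(z>0.05)&(w[:,:,1]<-0.05)&(w[:,:,1]>-0.25)&(w[:,:,0]>0.5)&(w[:,:,0]<0.85)&(z<.22)
v,u=np.nonzero(m)
for a,b in list(zip(u,v))[::6]: print(a,b,w[b,a].round(3),end=';')
print()
s=snapshot('side');w=world(s);z=w[:,:,2]
m=(z>0.05)&(w[:,:,1]<-0.05)&(w[:,:,1]>-0.25)&(w[:,:,0]>0.5)&(w[:,:,0]<0.85)&(z<.22)
v,u=np.nonzero(m)
for a,b in list(zip(u,v))[::10]: print(a,b,w[b,a].round(3),s['pixels'][b,a].max(),end=';')
E
```

```text
0.097 378 [0.46118185 0.07427508 0.0958514 ] (0.46146664023399353, 0.07396426796913147) 0.025838812813162804 [0.46161534 0.07394951 0.09573943]
0.079 350 [ 0.45851372 -0.01754042  0.07770985] (0.4586917459964752, -0.018298178911209106) 0.025408215820789337 [ 0.45863275 -0.01826817  0.07792208]
0.097 371 [0.45498549 0.27216443 0.09585305] (0.45487579703330994, 0.2722081243991852) 0.025723693892359734 [0.45487216 0.2725881  0.09606996]
395 158 [ 0.73125981 -0.12412571  0.01042546] [220 219 229]
398 161 [ 0.72172676 -0.12951378  0.01721538] [203 197 203]
401 167 [ 0.70906084 -0.14128162  0.00078053] [236 234 238]
404 172 [ 0.66315757 -0.0942021   0.17950786] [56 55 56]
390 158 [ 0.71968503 -0.09641367  0.06513876] [108 105 112]
388 158 [ 0.71803652 -0.08934615  0.07331381] [80 80 86]
391 154 [ 0.729 -0.098  0.069];383 156 [ 0.724 -0.078  0.069];389 156 [ 0.727 -0.097  0.056];383 157 [ 0.721 -0.078  0.072];389 157 [ 0.721 -0.093  0.07 ];383 158 [ 0.72  -0.079  0.068];389 158 [ 0.719 -0.094  0.067];383 159 [ 0.717 -0.078  0.07 ];389 159 [ 0.714 -0.09   0.081];383 160 [ 0.715 -0.079  0.065
[... 2554 characters left out ...]
372 292 [ 0.723 -0.098  0.069] 169;362 293 [ 0.708 -0.086  0.055] 137;372 293 [ 0.723 -0.101  0.069] 200;362 294 [ 0.708 -0.084  0.051] 131;372 294 [ 0.723 -0.103  0.068] 120;325 295 [ 0.633 -0.103  0.068] 207;371 295 [ 0.722 -0.101  0.064] 116;324 296 [ 0.63  -0.107  0.07 ] 202;371 296 [ 0.722 -0.102  0.062] 116;324 297 [ 0.63  -0.108  0.067] 124;371 297 [ 0.722 -0.102  0.059] 110;325 298 [ 0.632 -0.109  0.066] 114;372 298 [ 0.725 -0.1    0.056] 113;364 299 [ 0.709 -0.102  0.055] 113;318 300 [ 0.619 -0.107  0.059] 128;365 300 [ 0.71  -0.106  0.056] 116;321 301 [ 0.625 -0.107  0.056] 120;319 302 [ 0.621 -0.109  0.056] 123;320 303 [ 0.623 -0.11   0.054] 118;325 304 [ 0.633 -0.11   0.052] 118;
```

```bash
cat >> h.py <<'E'
def ray(s,uv,zp):
    K=np.array(s['intrinsics'],float);Rm=cv2.Rodrigues(np.array(s['rvec'],float))[0];t=np.array(s['tvec'],float).ravel()
    c=-Rm.T@t; d=Rm.T@np.linalg.solve(K,[uv[0],uv[1],1.]); return c+d*(zp-c[2])/d[2]
def to_tool(p,q,target_p,target_R):
    "shift (cm) in the tool axes & rotvec deg from pose p,q to the target"
    r=R.from_quat(q); return r.inv().apply(np.array(target_p)-p)*100, (r.inv()*target_R).as_rotvec(degrees=True)
E
python3 - <<'E'
from h import *
P={}
for n in ['top','side']:
    s=snapshot(n);w=world(s);z=w[:,:,2];im=s['pixels'].max(-1)
    m=((im<75)&(z>0.092)&(z<0.13)&(w[:,:,0]>.58)&(w[:,:,0]<.7)&(w[:,:,1]>-.05)&(w[:,:,1]<.35)).astype(np.uint8)
    k,l,st,c=cv2.connectedComponentsWithStats(m)
    for i in range(1,k):
        if st[i,4]>20: print(n,c[i].round(1),st[i],ray(s,c[i],.111).round(4),np.nanmedian(w[l==i],0).round(4))
q=sense(); r=R.from_quat(q['eef_rot']).as_matrix(); print(r.round(3)); print(q['tcp_pos'],q['clock'])
E
```

```text
top [350.6 185.4] [346 181  10  10  72] [0.6474 0.0106 0.111 ] [0.6462 0.0122 0.1213]
top [310. 189.] [306 185   9   9  69] [0.6414 0.1055 0.111 ] [0.64   0.1063 0.1204]
top [269.6 192.4] [266 188   9  10  68] [0.636  0.1999 0.111 ] [0.635  0.199  0.1214]
top [229. 196.] [225 192   9   9  69] [0.63   0.2949 0.111 ] [0.6286 0.2935 0.1201]
side [308.5 173.5] [304 169  10  10  68] [0.6292 0.292  0.111 ] [0.6288 0.2862 0.1147]
side [313.9 193. ] [310 188   9  11  73] [0.6351 0.1973 0.111 ] [0.6345 0.1912 0.1152]
side [320.  215.4] [315 211  11  10  91] [0.6407 0.1028 0.111 ] [0.6396 0.0963 0.1159]
side [327.1 241.5] [322 236  11  12 105] [0.6462 0.0078 0.111 ] [0.645  0.0019 0.1157]
[[-0.     0.453 -0.892]
 [ 0.    -0.892 -0.453]
 [-1.    -0.    -0.   ]]
[ 0.26025527 -0.5126264   0.30371201] 0.4
```

Emit:
{"op": "apply_moves", "data": {"motion": [0, 0, 0, 7.8, 0, 0, 0, 0, 0, 0, 7.8, 0, 0, 0, 0, 0, 0, 7.8, 0, 0, 0, 0, 0, 0, 0, 0, 0, 0]}}

```text
clock: 0.9
tcp_pos: [0.2603, -0.5127, 0.3039]
eef_rot: [-0.707, -0.022, 0.707, -0.022]
force: [0.3, -0.3, 0.4]
width: 0.141
```

```bash
cat >> h.py <<'E'
yaw=.0611
xs=np.array([np.cos(yaw),np.sin(yaw),0]);ys=np.array([-np.sin(yaw),np.cos(yaw),0]);zz=np.array([0,0,1.])
def Rt(beta=0):
    "tool leaning: tool x=-a, y=-ys; beta deg"
    b=np.radians(beta);a=-np.sin(b)*xs+np.cos(b)*zz
    return R.from_matrix(np.stack([-a,-ys,np.cross(-a,-ys)],1))
def go(p,beta=0):
    q=sense(); d,t=to_tool(q['tcp_pos'],q['eef_rot'],p,Rt(beta)); print('shift cm',d.round(2),'turn',t.round(2),'| tcp',q['tcp_pos'].round(4),'F',q['force'].round(2),'w',round(q['width'],3),'t',q['clock'])
H=np.array([.719,-.0928,0])
E
python3 -c "
from h import *
go(H-.025*xs+.30*zz)"
```

```text
shift cm [  0.39 -39.02 -45.92] turn [0.11 0.   0.  ] | tcp [ 0.2603 -0.5127  0.3039] F [ 0.26 -0.26  0.41] w 0.141 t 0.9
```

Emit:
{"op": "apply_moves", "data": {"motion": [0, -3.5, -4.2, 0, 0, 0, 0, 0, -3.5, -4.2, 0, 0, 0, 0, 0, -3.5, -4.2, 0, 0, 0, 0, 0, -3.5, -4.2, 0, 0, 0, 0, 0, -3.5, -4.2, 0, 0, 0, 0, 0, -3.5, -4.2, 0, 0, 0, 0, 0, -3.5, -4.2, 0, 0, 0, 0, 0, -3.5, -4.2, 0, 0, 0, 0, 0, -3.5, -4.2, 0, 0, 0, 0, 0, -3.5, -4.2, 0, 0, 0, 0, 0, -3.5, -4, 0, 0, 0, 0, 0, 0, 0, 0, 0, 0, 0]}}

```text
clock: 2.4
tcp_pos: [0.6976, -0.0967, 0.303]
eef_rot: [0.707, 0.025, -0.707, 0.024]
force: [-0.2, -0.3, -0.9]
width: -0.004
```

```bash
python3 -c "
from h import *
go(H-.025*xs+.2535*zz)
s=snap('side','s1.png')
a=s['pixels'][160:350,180:400,::-1]; cv2.imwrite('pics/s1.png',cv2.resize(a,None,fx=3,fy=3))
q=sense()
for qq in np.radians([70,62,55,48,41,34,27,20,13,7,2,0]):
  rho=.135;C=np.array([-rho*np.cos(qq)+.007*np.sin(qq)+.011,.06+rho*np.sin(qq)+.007*np.cos(qq)+.073]);print(np.degrees(qq).round(),C.round(4))
"
```

```text
shift cm [ 4.95 -0.25  0.34] turn [ 0.44 -0.    0.06] | tcp [ 0.6976 -0.0967  0.303 ] F [-0.15 -0.32 -0.88] w -0.004 t 2.4
70.0 [-0.0286  0.2623]
62.0 [-0.0462  0.2555]
55.0 [-0.0607  0.2476]
48.0 [-0.0741  0.238 ]
41.0 [-0.0863  0.2269]
34.0 [-0.097   0.2143]
27.0 [-0.1061  0.2005]
20.0 [-0.1135  0.1858]
13.0 [-0.119   0.1702]
7.0 [-0.1221  0.1564]
2.0 [-0.1237  0.1447]
0.0 [-0.124  0.14 ]
```

View pics/s1.png

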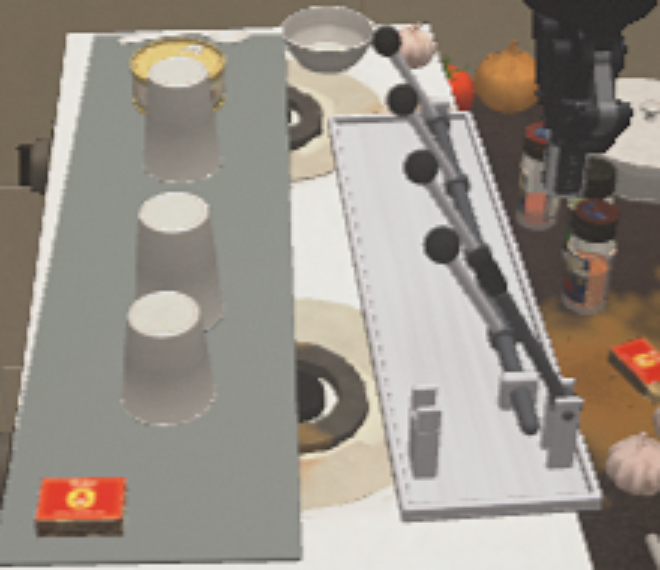

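Emit:
{"op": "apply_moves", "data": {"motion": [4.75, -0.25, 0, 0, 0, 0, 0, 0, 0, 0, 0, 0, 0, 0, 0, 0, 2.4, 0, 0, 0, 0, 0.8, 0, 1.45, 0, 0, 0, 0, 0.95, 0, 1.35, 0, 0, 0, 0, 1.1, 0, 1.2, 0, 0, 0, 0, 1.25, 0, 1.1, 0, 0, 0, 0, 0, 0, 0, 0, 0, 0, 0]}}

```text
clock: 3.45
tcp_pos: [0.6198, -0.1033, 0.2161]
eef_rot: [-0.707, -0.021, 0.707, -0.021]
force: [0.4, -0.3, -0.3]
width: -0.006
```

```bash
python3 -c "
from h import *
go(H-.1061*xs+.2005*zz)
s=snap('side')
a=s['pixels'][160:350,180:400,::-1]; cv2.imwrite('pics/s2.png',cv2.resize(a,None,fx=3,fy=3))
"
```

```text
shift cm [ 1.56 -0.44  0.64] turn [-0.05  0.04  0.  ] | tcp [ 0.6198 -0.1033  0.2161] F [ 0.4  -0.28 -0.33] w -0.006 t 3.45
```

View pics/s2.png

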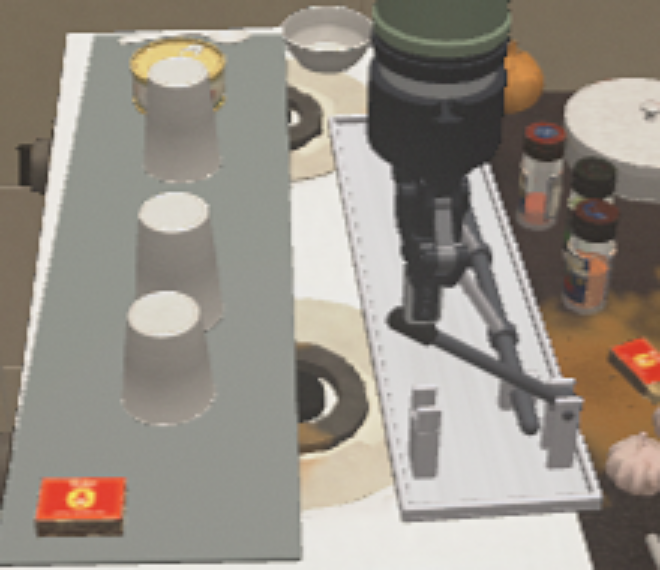

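Emit:
{"op": "apply_moves", "data": {"motion": [1.5, -0.4, 0.65, 0, 0, 0, 0, 1.45, 0, 0.75, 0, 0, 0, 0, 1.55, 0, 0.55, 0, 0, 0, 0, 1.4, 0, 0.3, 0, 0, 0, 0, 0, 0, 0, 0, 0, 0, 0]}}

```text
clock: 4.12
tcp_pos: [0.5965, -0.0993, 0.154]
eef_rot: [-0.705, -0.022, 0.708, -0.021]
force: [-0.2, 0.4, 0.5]
width: -0.003
```

```bash
python3 -c "
from h import *
go(H-.124*xs+.14*zz)
s=snap('side')
a=s['pixels'][160:350,180:400,::-1]; cv2.imwrite('pics/s3.png',cv2.resize(a,None,fx=3,fy=3))
"
```

```text
shift cm [1.4  0.1  0.13] turn [0.01 0.24 0.1 ] | tcp [ 0.5965 -0.0993  0.154 ] F [-0.22  0.4   0.54] w -0.003 t 4.125
```

View pics/s3.png

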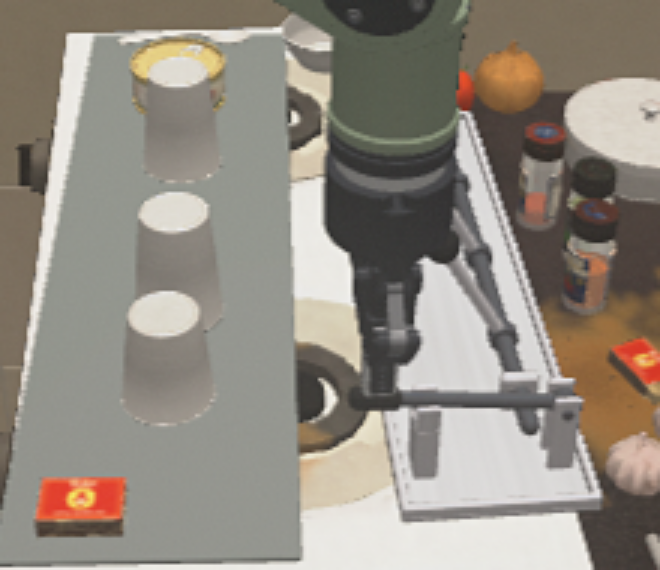

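Emit:
{"op": "apply_moves", "data": {"motion": [0.8, 0, 0.1, 0, 0, 0, 0, 0.5, 0, 0, 0, 0, 0, 0, 0, 0, 0, 0, 0, 0, 0]}}

```text
clock: 4.55
tcp_pos: [0.5969, -0.0997, 0.1429]
eef_rot: [-0.706, -0.022, 0.707, -0.022]
force: [-0.3, -0.1, 0.2]
width: -0.003
```

Emit:
{"op": "apply_moves", "data": {"motion": [0.2, 0, 0, 0, 0, 0, 0, 0, 0, 0, 0, 0, 0, 0]}}

```text
clock: 4.8
tcp_pos: [0.5971, -0.0998, 0.1414]
eef_rot: [0.707, 0.022, -0.707, 0.022]
force: [0.1, 1.0, 0.3]
width: -0.003
```

Emit:
{"op": "apply_moves", "data": {"motion": [0.2, 0, 0, 0, 0, 0, 0, 0, 0, 0, 0, 0, 0, 0]}}

```text
clock: 5.05
tcp_pos: [0.5973, -0.0998, 0.1397]
eef_rot: [0.707, 0.022, -0.707, 0.022]
force: [-0.4, 0.4, 1.8]
width: -0.001
```

Emit:
{"op": "apply_moves", "data": {"motion": [0.2, 0, 0, 0, 0, 0, 0, 0, 0, 0, 0, 0, 0, 0]}}

```text
clock: 5.3
tcp_pos: [0.5974, -0.0999, 0.1394]
eef_rot: [0.707, 0.022, -0.707, 0.022]
force: [-4.8, -0.3, 11.1]
width: -0.001
```

```bash
python3 -c "
from h import *
go(H-.124*xs+.14*zz)
s=snap('side');w=world(s)
a=s['pixels'][260:330,290:390,::-1]; cv2.imwrite('pics/s4.png',cv2.resize(a,None,fx=7,fy=7))
"
```

```text
shift cm [-0.06  0.04  0.22] turn [ 0.03 -0.02 -0.02] | tcp [ 0.5974 -0.0999  0.1394] F [-4.77 -0.26 11.08] w -0.001 t 5.3
```

View pics/s4.png

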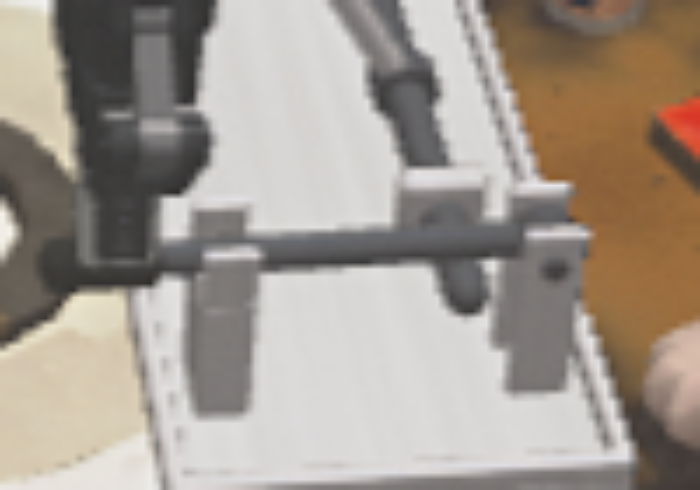

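Emit:
{"op": "apply_moves", "data": {"motion": [-5, 0, 0, 0, 0, 0, 0, -5, 0, 0, 0, 0, 0, 0, -5, 0, 0, 0, 0, 0, 0.85, 0, -3, 4.4, 0, 0, 0, 0.85, 0, -3, 4.4, 0, 0, 0, 0.85, 0, -3, 4.4, 0, 0, 0, 0.85, 0, 0, 0, 0, 0, 0, 0.85, 0, 0, 0, 0, 0, 0, 0.85]}}

```text
clock: 6.35
tcp_pos: [0.4604, -0.0182, 0.2879]
eef_rot: [0.707, 0.022, -0.706, 0.022]
force: [-0.0, 0.5, 0.7]
width: 0.851
```

```bash
cat >> h.py <<'E'
def tumblers():
    s=snapshot('side');w=world(s);z=w[:,:,2]
    for n in ['top','side']:
        s=snapshot(n);w=world(s);z=w[:,:,2];im=s['pixels'].astype(int)
        m=((z>0.070)&(z<0.103)&(w[:,:,0]<0.53)&(w[:,:,0]>0.35)&(w[:,:,1]>-0.15)&(w[:,:,1]<0.35)&(im.max(-1)>150)).astype(np.uint8)
        k,l,st,c=cv2.connectedComponentsWithStats(m)
        for i in range(1,k):
            if st[i,4]>60:
                q=w[l==i]; zt=0.097 if np.percentile(q[:,2],80)>0.088 else 0.079
                t=q[abs(q[:,2]-zt)<.004]
                if len(t)<40: continue
                ce,r=cv2.minEnclosingCircle(t[:,:2].astype(np.float32))
                print(n,zt,len(t),np.round(ce,4),round(r,4),'mean',t[:,:2].mean(0).round(4))
E
python3 -c "
from h import *
tumblers()
go([.4587,-.018,.26])
s=snap('side','s5.png')
w=world(s);z=w[:,:,2]
m=(s['pixels'].max(-1)<90)&(z>.03)&(z<.12)&(w[:,:,0]>.55)&(w[:,:,0]<.72)&(w[:,:,1]<-.07)&(w[:,:,1]>-.13)
p=w[m]; print(len(p), np.polyfit(p[:,0],p[:,2],1), p[p[:,0]<.61].mean(0))
"
```

```text
top 0.097 359 [0.461  0.0739] 0.0255 mean [0.461 0.074]
top 0.079 93 [ 0.4694 -0.0156] 0.0212 mean [ 0.4728 -0.014 ]
top 0.097 348 [0.455  0.2724] 0.0255 mean [0.455  0.2723]
side 0.097 70 [0.4626 0.2711] 0.0234 mean [0.4653 0.2694]
side 0.097 244 [0.4589 0.0718] 0.0258 mean [0.4592 0.0716]
side 0.079 290 [ 0.456 -0.02 ] 0.0251 mean [ 0.4561 -0.02  ]
shift cm [ 2.79 -0.09  0.24] turn [-0.02 -0.07 -0.03] | tcp [ 0.4611 -0.0187  0.2879] F [0.27 0.28 1.1 ] w 0.848 t 6.5
232 [-0.03825567  0.08501257] [ 0.59199789 -0.10219993  0.06253443]
```

View pics/s5.png

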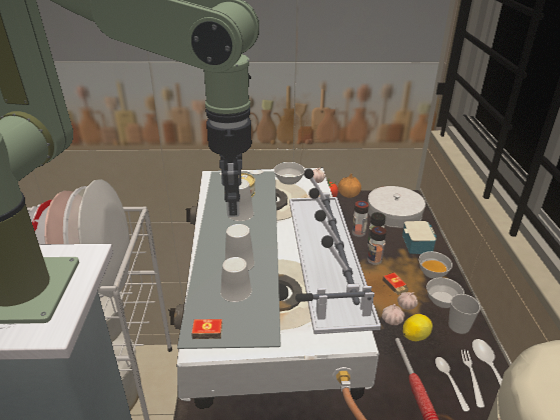

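Emit:
{"op": "apply_moves", "data": {"motion": [4, 0, 0.35, 0, 0, 0, 0.85, 4, 0, 0, 0, 0, 0, 0.85, 4, 0, 0, 0, 0, 0, 0.85, 0, 0, 0, 0, 0, 0, 0.85]}}

```text
clock: 7.05
tcp_pos: [0.4543, -0.0181, 0.1643]
eef_rot: [-0.704, -0.022, 0.71, -0.021]
force: [-0.4, 0.2, -0.4]
width: 0.848
```

```bash
python3 -c "
from h import *
go([.4573,-.019,.104])
s=snap('side')
a=s['pixels'][150:350,150:350,::-1]; cv2.imwrite('pics/s6.png',cv2.resize(a,None,fx=3,fy=3))
"
```

```text
shift cm [ 6.03  0.12 -0.35] turn [-0.02  0.47  0.14] | tcp [ 0.4543 -0.0181  0.1643] F [-0.37  0.2  -0.42] w 0.848 t 7.05
```

View pics/s6.png

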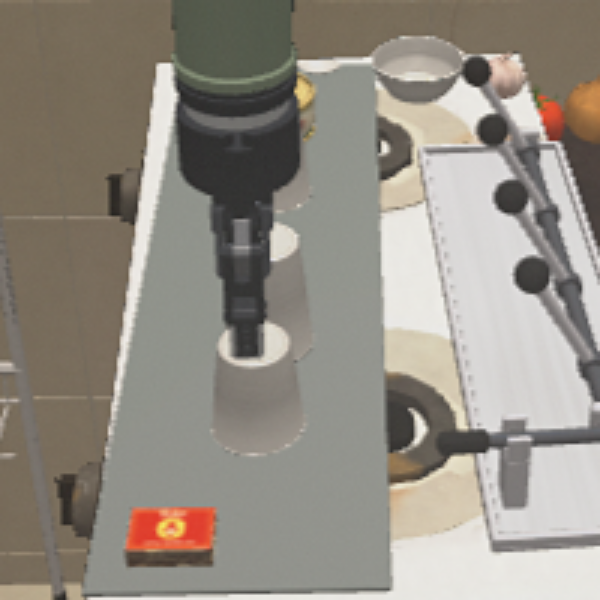

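Emit:
{"op": "apply_moves", "data": {"motion": [3, 0.1, -0.15, 0, 0, 0, 0.85, 3, 0, 0, 0, 0, 0, 0.85, 0, 0, 0, 0, 0, 0, 0.85, 0, 0, 0, 0, 0, 0, 0.85]}}

```text
clock: 7.6
tcp_pos: [0.4596, -0.0196, 0.1093]
eef_rot: [0.708, 0.021, -0.706, 0.022]
force: [-0.6, -0.2, -0.1]
width: 0.848
```

```bash
python3 -c "
from h import *
go([.4573,-.019,.104])
"
```

```text
shift cm [ 0.53 -0.08  0.23] turn [ 0.01 -0.2  -0.06] | tcp [ 0.4596 -0.0196  0.1093] F [-0.64 -0.16 -0.08] w 0.848 t 7.6
```

Emit:
{"op": "apply_moves", "data": {"motion": [0.45, -0.05, 0.2, 0, 0, 0, 0.85, 0, 0, 0, 0, 0, 0, 0.85, 0, 0, 0, 0, 0, 0, 0.3, 0, 0, 0, 0, 0, 0, 0.3, 0, 0, 0, 0, 0, 0, 0.3, 0, 0, 0, 0, 0, 0, 0.3]}}

```text
clock: 8.35
tcp_pos: [0.4562, -0.0187, 0.1044]
eef_rot: [0.707, 0.022, -0.707, 0.022]
force: [-4.0, 0.2, 11.5]
width: 0.689
```

```bash
python3 -c "
from h import *
go([.4573,-.019,.104])
s=snap('side')
a=s['pixels'][150:350,150:350,::-1]; cv2.imwrite('pics/s7.png',cv2.resize(a,None,fx=3,fy=3))
"
```

```text
shift cm [ 0.04  0.03 -0.1 ] turn [ 0.02 -0.02 -0.  ] | tcp [ 0.4562 -0.0187  0.1044] F [-3.99  0.24 11.45] w 0.689 t 8.35
```

View pics/s7.png

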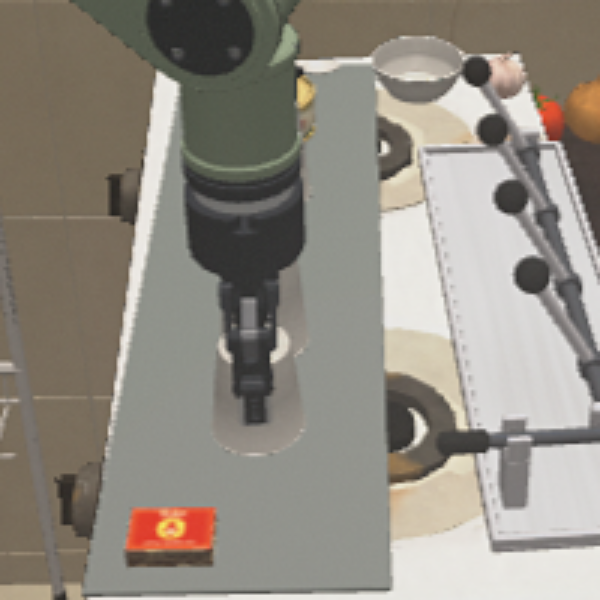

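Emit:
{"op": "apply_moves", "data": {"motion": [-4, 0, 0, 0, 0, 0, 0.3, -4, 0, 0, 0, 0, 0, 0.3, -4, 0, 0, 0, 0, 0, 0.3, -5, 0, 0, 0, 0, 0, 0.3, 0, 0, 0, 0, 0, 0, 0.3, 0, 0, 0, 0, 0, 0, 0.3]}}

```text
clock: 9.15
tcp_pos: [0.4552, -0.0185, 0.2722]
eef_rot: [-0.706, -0.022, 0.707, -0.022]
force: [-0.3, 0.2, -2.6]
width: 0.69
```

```bash
cat >> h.py <<'E'
PEG={1:np.array([.6296,.2935,.111]),2:np.array([.6355,.1986,.111]),3:np.array([.641,.1041,.111]),4:np.array([.6468,.0092,.111])}
def hang(k,d,extra,beta=15):
    b=np.radians(beta);a=-np.sin(b)*xs+np.cos(b)*zz
    p=PEG[k]+(.016+d+extra)*a; print('target',p.round(4)); go(p,beta)
E
python3 -c "
from h import *
hang(4,.0254,.09)
s=snap('side')
a=s['pixels'][100:300,150:350,::-1]; cv2.imwrite('pics/s8.png',cv2.resize(a,None,fx=3,fy=3))
"
```

```text
target [0.6129 0.0071 0.2379]
shift cm [  3.41  -1.59 -15.9 ] turn [ 0.02 15.07  0.03] | tcp [ 0.4552 -0.0185  0.2722] F [-0.34  0.18 -2.57] w 0.69 t 9.15
```

View pics/s8.png

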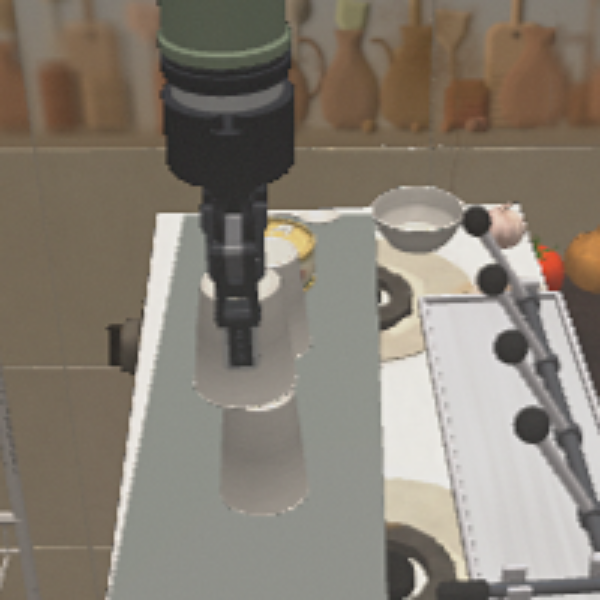

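Emit:
{"op": "apply_moves", "data": {"motion": [0, -0.4, -4, 0, 0, 0, 0.3, 0, -0.4, -4, 0, 0, 0, 0.3, 0, -0.4, -4, 0, 0, 0, 0.3, 0, -0.4, -3.9, 0, 0, 0, 0.3, 0, 0, 0, 0, 5, 0, 0.3, 0, 0, 0, 0, 5, 0, 0.3, 0, 0, 0, 0, 5, 0, 0.3, 0, 0, 0, 0, 0, 0, 0.3, 0, 0, 0, 0, 0, 0, 0.3]}}

```text
clock: 10.32
tcp_pos: [0.6131, 0.007, 0.2715]
eef_rot: [0.792, 0.024, -0.61, 0.018]
force: [0.2, -0.9, -1.3]
width: 0.689
```

```bash
python3 -c "
from h import *
hang(4,.0254,.09)
s=snap('side')
a=s['pixels'][100:300,200:400,::-1]; cv2.imwrite('pics/s9.png',cv2.resize(a,None,fx=3,fy=3))
"
```

```text
target [0.6129 0.0071 0.2379]
shift cm [ 3.24 -0.01  0.89] turn [0.   0.19 0.03] | tcp [0.6131 0.007  0.2715] F [ 0.18 -0.89 -1.28] w 0.689 t 10.325
```

View pics/s9.png

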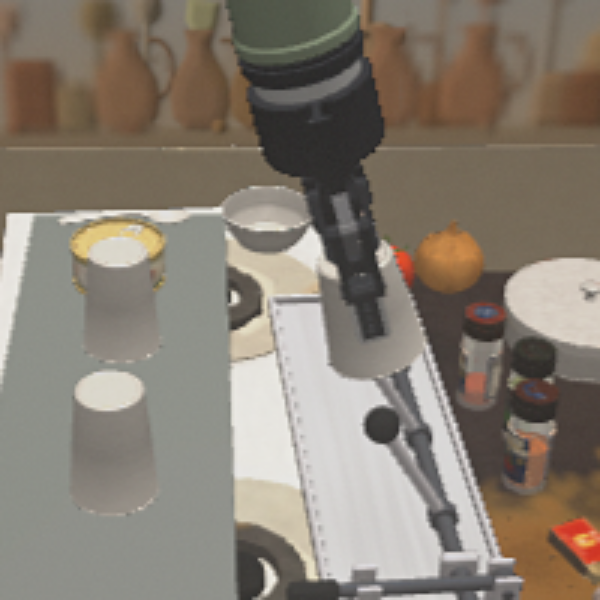

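Emit:
{"op": "apply_moves", "data": {"motion": [1.6, 0, 0.45, 0, 0, 0, 0.3, 1.6, 0, 0.45, 0, 0, 0, 0.3, 2, 0, 0, 0, 0, 0, 0.3, 2, 0, 0, 0, 0, 0, 0.3, 0, 0, 0, 0, 0, 0, 0.3, 0, 0, 0, 0, 0, 0, 0.3]}}

```text
clock: 11.12
tcp_pos: [0.6239, 0.0075, 0.2011]
eef_rot: [0.793, 0.024, -0.608, 0.019]
force: [0.7, 0.6, -1.0]
width: 0.689
```

```bash
python3 -c "
from h import *
hang(4,.0254,.0)
s=snap('side')
a=s['pixels'][150:350,200:400,::-1]; cv2.imwrite('pics/s10.png',cv2.resize(a,None,fx=3,fy=3))
"
```

```text
target [0.6361 0.0085 0.151 ]
shift cm [ 5.16 -0.03  0.11] turn [ 0.02 -0.02  0.  ] | tcp [0.6239 0.0075 0.2011] F [ 0.68  0.62 -1.04] w 0.689 t 11.125
```

View pics/s10.png

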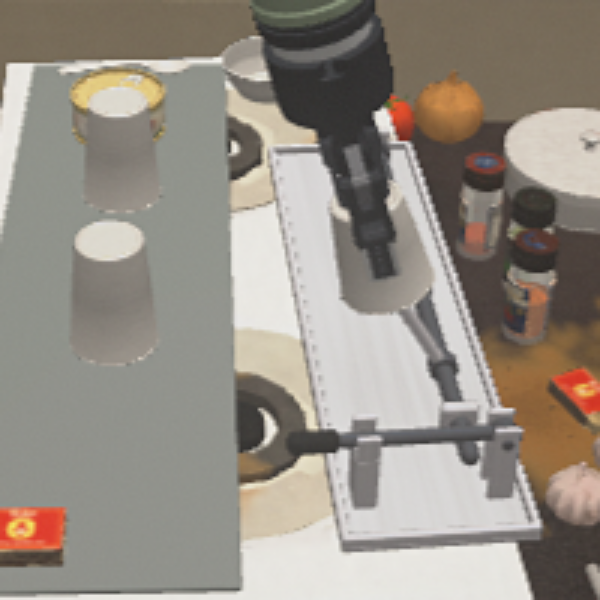

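Ball 4 is inside the mouth and the rod emerges from the rim. I'll slide further.

Emit:
{"op": "apply_moves", "data": {"motion": [2, 0, 0.1, 0, 0, 0, 0.3, 2, 0, 0, 0, 0, 0, 0.3, 0.7, 0, 0, 0, 0, 0, 0.3, 0, 0, 0, 0, 0, 0, 0.3, 0, 0, 0, 0, 0, 0, 0.3]}}

```text
clock: 11.8
tcp_pos: [0.635, 0.0082, 0.1557]
eef_rot: [0.793, 0.024, -0.608, 0.019]
force: [0.6, 0.8, -1.1]
width: 0.687
```

Emit:
{"op": "apply_moves", "data": {"motion": [0.25, 0, 0, 0, 0, 0, 0.3, 0, 0, 0, 0, 0, 0, 0.3]}}

```text
clock: 12.05
tcp_pos: [0.6354, 0.0083, 0.1533]
eef_rot: [0.793, 0.024, -0.608, 0.019]
force: [-1.2, 0.4, -1.6]
width: 0.685
```

```bash
python3 -c "
from h import *
hang(4,.0254,.0)
s=snap('side')
a=s['pixels'][150:350,200:400,::-1]; cv2.imwrite('pics/s11.png',cv2.resize(a,None,fx=3,fy=3))
"
```

```text
target [0.6361 0.0085 0.151 ]
shift cm [ 0.24 -0.02 -0.01] turn [ 0.02 -0.03  0.  ] | tcp [0.6354 0.0083 0.1533] F [-1.21  0.39 -1.59] w 0.685 t 12.05
```

View pics/s11.png

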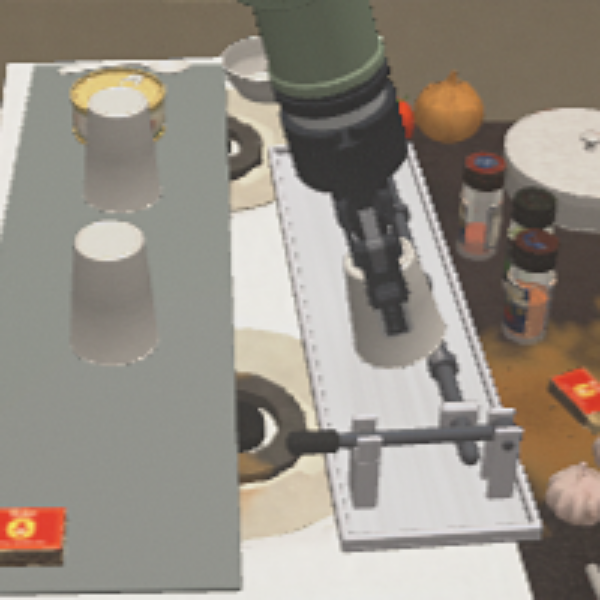

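Emit:
{"op": "apply_moves", "data": {"motion": [0.2, 0, 0, 0, 0, 0, 0.3, 0, 0, 0, 0, 0, 0, 0.3]}}

```text
clock: 12.35
tcp_pos: [0.636, 0.0083, 0.1512]
eef_rot: [0.793, 0.024, -0.608, 0.019]
force: [0.6, -0.2, -0.5]
width: 0.689
```

Emit:
{"op": "apply_moves", "data": {"motion": [0.15, 0, 0, 0, 0, 0, 0.3, 0, 0, 0, 0, 0, 0, 0.3]}}

```text
clock: 12.6
tcp_pos: [0.6367, 0.0083, 0.151]
eef_rot: [0.793, 0.024, -0.608, 0.019]
force: [-4.1, -0.3, 6.5]
width: 0.686
```

Emit:
{"op": "apply_moves", "data": {"motion": [0, 0, 0, 0, 0, 0, 0.72, 0, 0, 0, 0, 0, 0, 0.75, 0, 0, 0, 0, 0, 0, 0.8, 0, 0, 0, 0, 0, 0, 0.84, 0, 0, 0, 0, 0, 0, 0.88, 0, 0, 0, 0, 0, 0, 0.88, 0, 0, 0, 0, 0, 0, 0.88]}}

```text
clock: 13.48
tcp_pos: [0.6362, 0.0083, 0.1495]
eef_rot: [0.793, 0.024, -0.609, 0.019]
force: [-0.4, -0.8, -0.7]
width: 0.881
```

```bash
python3 -c "
from h import *
go([.6367,.0083,.151],15)
s=snap('side')
a=s['pixels'][150:350,200:400,::-1]; cv2.imwrite('pics/s12.png',cv2.resize(a,None,fx=3,fy=3))
"
```

```text
shift cm [-0.13  0.01 -0.09] turn [0.02 0.01 0.01] | tcp [0.6362 0.0083 0.1495] F [-0.38 -0.84 -0.75] w 0.881 t 13.475
```

View pics/s12.png

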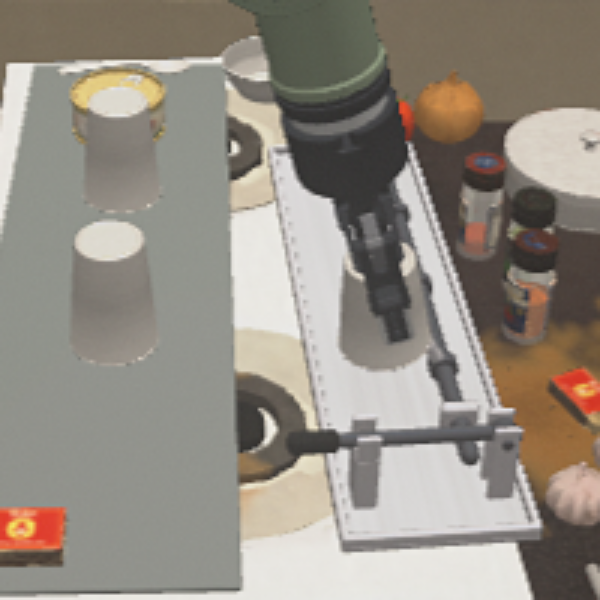

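Emit:
{"op": "apply_moves", "data": {"motion": [-2, 0, 0, 0, 0, 0, 0.88, -3, 0, 0, 0, 0, 0, 0.88, -4, 0, 0, 0, 0, 0, 0.88, -4, 0, 0, 0, 0, 0, 0.88, 0, 0, 0, 0, 0, 0, 0.88, 0, 0, 0, 0, 0, 0, 0.88]}}

```text
clock: 14.28
tcp_pos: [0.6024, 0.0063, 0.2758]
eef_rot: [0.793, 0.024, -0.608, 0.019]
force: [-0.8, 0.0, 0.1]
width: 0.878
```

```bash
python3 -c "
from h import *
tumblers()
go([.4598,.073,.26],0)
s=snap('side')
a=s['pixels'][150:350,200:400,::-1]; cv2.imwrite('pics/s13.png',cv2.resize(a,None,fx=3,fy=3))
"
```

```text
top 0.097 357 [0.4578 0.0763] 0.0253 mean [0.4576 0.0763]
top 0.097 352 [0.455  0.2724] 0.0255 mean [0.4551 0.2722]
side 0.097 163 [0.4526 0.271 ] 0.0256 mean [0.453  0.2708]
side 0.097 244 [0.4557 0.0749] 0.0263 mean [0.4558 0.074 ]
shift cm [-2.22 -7.52 13.66] turn [ 1.000e-02 -1.483e+01  4.000e-02] | tcp [0.6019 0.0064 0.2735] F [ 0.73 -0.33  0.27] w 0.877 t 14.425
```

View pics/s13.png

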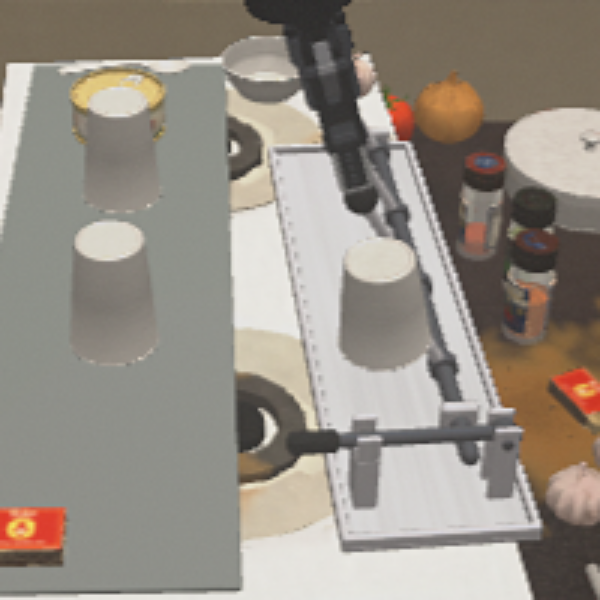

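Emit:
{"op": "apply_moves", "data": {"motion": [0, 0, 0, 0, -5, 0, 0.88, 0, 0, 0, 0, -5, 0, 0.88, 0, 0, 0, 0, -4.9, 0, 0.88, 0, -2.6, 4.7, 0, 0, 0, 0.88, 0, -2.6, 4.7, 0, 0, 0, 0.88, 0, -2.6, 4.7, 0, 0, 0, 0.88, 0, 0, 0, 0, 0, 0, 0.85, 0, 0, 0, 0, 0, 0, 0.85]}}

```text
clock: 15.48
tcp_pos: [0.4576, 0.0754, 0.2748]
eef_rot: [0.708, 0.022, -0.706, 0.022]
force: [0.7, 0.6, -0.1]
width: 0.851
```

```bash
python3 -c "
from h import *
go([.4567,.0755,.122])
"
```

```text
shift cm [15.28 -0.02  0.13] turn [ 0.04 -0.14 -0.02] | tcp [0.4576 0.0754 0.2748] F [ 0.68  0.64 -0.08] w 0.851 t 15.475
```

Emit:
{"op": "apply_moves", "data": {"motion": [4, 0, 0.1, 0, 0, 0, 0.85, 4, 0, 0, 0, 0, 0, 0.85, 3, 0, 0, 0, 0, 0, 0.85, 2, 0, 0, 0, 0, 0, 0.85, 0, 0, 0, 0, 0, 0, 0.85, 0, 0, 0, 0, 0, 0, 0.85]}}

```text
clock: 16.23
tcp_pos: [0.4579, 0.075, 0.1456]
eef_rot: [0.708, 0.021, -0.706, 0.022]
force: [-0.5, 0.8, 0.3]
width: 0.851
```

```bash
python3 -c "
from h import *
go([.4567,.0755,.122])
s=snap('side')
a=s['pixels'][100:300,150:350,::-1]; cv2.imwrite('pics/s14.png',cv2.resize(a,None,fx=3,fy=3))
"
```

```text
shift cm [ 2.36 -0.05  0.13] turn [-0.02 -0.2  -0.01] | tcp [0.4579 0.075  0.1456] F [-0.51  0.84  0.3 ] w 0.851 t 16.225
```

View pics/s14.png

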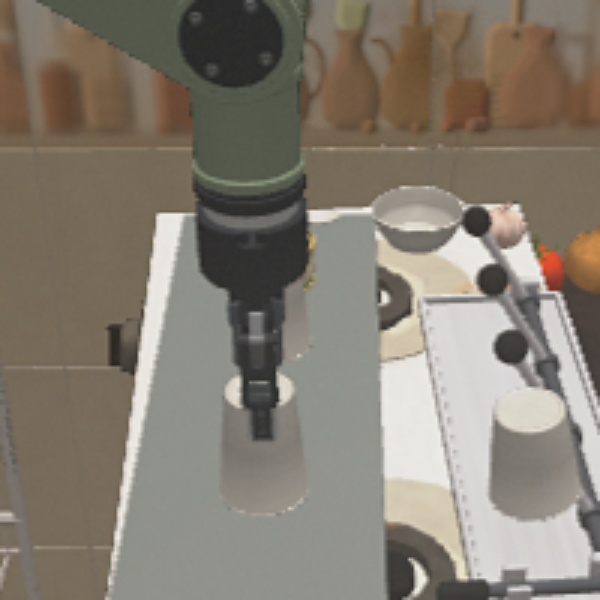

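Aligned over the middle tumbler at (262,390). I'll descend and close.

Emit:
{"op": "apply_moves", "data": {"motion": [2.3, 0, 0.1, 0, 0, 0, 0.85, 0, 0, 0, 0, 0, 0, 0.85, 0, 0, 0, 0, 0, 0, 0.3, 0, 0, 0, 0, 0, 0, 0.3, 0, 0, 0, 0, 0, 0, 0.3, 0, 0, 0, 0, 0, 0, 0.3]}}

```text
clock: 17.02
tcp_pos: [0.4567, 0.0754, 0.1236]
eef_rot: [0.708, 0.022, -0.705, 0.022]
force: [-0.7, 0.3, 6.4]
width: 0.652
```

Emit:
{"op": "apply_moves", "data": {"motion": [-4, 0, 0, 0, 0, 0, 0.3, -5, 0, 0, 0, 0, 0, 0.3, -5, 0, 0, 0, 0, 0, 0.3, -4, 0, 0, 0, 0, 0, 0.3, 0, 0, 0, 0, 0, 0, 0.3, 0, 0, 0, 0, 0, 0, 0.3]}}

```text
clock: 17.77
tcp_pos: [0.4544, 0.0754, 0.3011]
eef_rot: [0.707, 0.022, -0.707, 0.022]
force: [-0.7, -0.9, -2.2]
width: 0.648
```

```bash
python3 -c "
from h import *
hang(3,.0255,.11)
s=snap('side')
a=s['pixels'][60:260,150:350,::-1]; cv2.imwrite('pics/s15.png',cv2.resize(a,None,fx=3,fy=3))
"
```

```text
target [0.6019 0.1017 0.2573]
shift cm [  4.38  -1.72 -14.88] turn [2.000e-02 1.497e+01 1.000e-02] | tcp [0.4544 0.0754 0.3011] F [-0.72 -0.9  -2.16] w 0.648 t 17.775
```

View pics/s15.png

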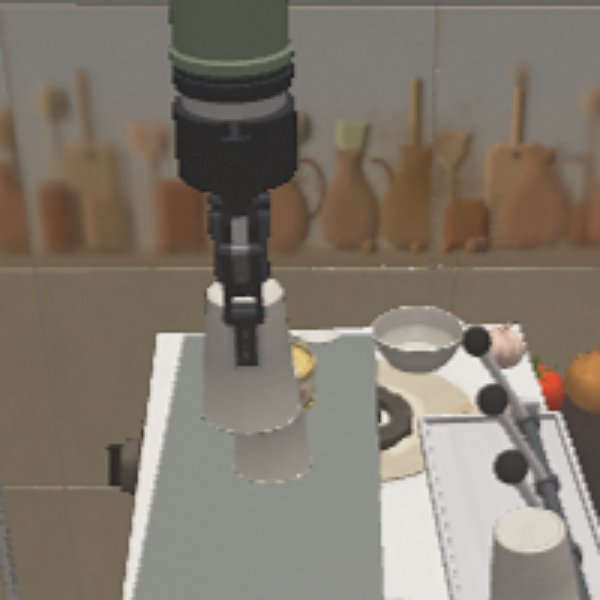

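Emit:
{"op": "apply_moves", "data": {"motion": [0, -0.4, -3.8, 0, 0, 0, 0.3, 0, -0.4, -3.8, 0, 0, 0, 0.3, 0, -0.4, -3.8, 0, 0, 0, 0.3, 0, -0.5, -3.5, 0, 0, 0, 0.3, 0, 0, 0, 0, 5, 0, 0.3, 0, 0, 0, 0, 5, 0, 0.3, 0, 0, 0, 0, 5, 0, 0.3, 0, 0, 0, 0, 0, 0, 0.3, 0, 0, 0, 0, 0, 0, 0.3]}}

```text
clock: 18.95
tcp_pos: [0.6024, 0.1014, 0.3009]
eef_rot: [0.793, 0.024, -0.609, 0.019]
force: [0.3, -0.5, -0.8]
width: 0.656
```

```bash
python3 -c "
from h import *
hang(3,.0266,.11)
s=snap('side')
a=s['pixels'][100:300,200:400,::-1]; cv2.imwrite('pics/s16.png',cv2.resize(a,None,fx=3,fy=3))
"
```

```text
target [0.6016 0.1017 0.2584]
shift cm [ 4.08 -0.03  1.17] turn [0.01 0.09 0.01] | tcp [0.6024 0.1014 0.3009] F [ 0.32 -0.54 -0.81] w 0.656 t 18.95
```

View pics/s16.png

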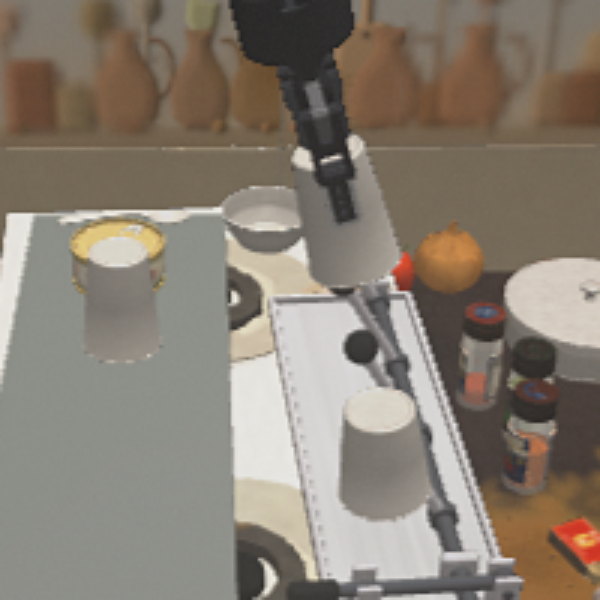

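Emit:
{"op": "apply_moves", "data": {"motion": [2, 0, 0.6, 0, 0, 0, 0.3, 2, 0, 0.6, 0, 0, 0, 0.3, 2, 0, 0, 0, 0, 0, 0.3, 2, 0, 0, 0, 0, 0, 0.3, 2, 0, 0, 0, 0, 0, 0.3, 0, 0, 0, 0, 0, 0, 0.3, 0, 0, 0, 0, 0, 0, 0.3]}}

```text
clock: 19.88
tcp_pos: [0.6176, 0.1023, 0.2028]
eef_rot: [0.794, 0.024, -0.608, 0.019]
force: [-0.7, -0.2, 0.8]
width: 0.651
```

```bash
python3 -c "
from h import *
hang(3,.0266,.0)
s=snap('side')
a=s['pixels'][100:300,200:400,::-1]; cv2.imwrite('pics/s17.png',cv2.resize(a,None,fx=3,fy=3))
"
```

```text
target [0.63   0.1034 0.1521]
shift cm [ 5.21 -0.03  0.12] turn [ 0.02 -0.14  0.  ] | tcp [0.6176 0.1023 0.2028] F [-0.74 -0.18  0.84] w 0.651 t 19.875
```

View pics/s17.png

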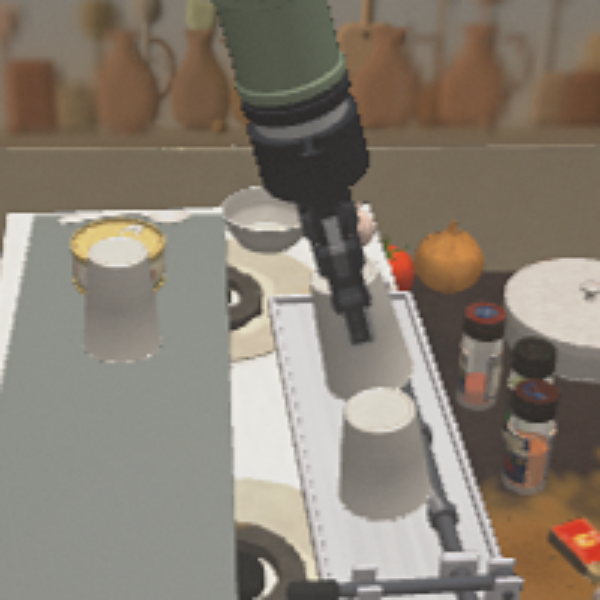

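Emit:
{"op": "apply_moves", "data": {"motion": [2, 0, 0.1, 0, 0, 0, 0.3, 2, 0, 0, 0, 0, 0, 0.3, 0.7, 0, 0, 0, 0, 0, 0.3, 0, 0, 0, 0, 0, 0, 0.3, 0, 0, 0, 0, 0, 0, 0.3]}}

```text
clock: 20.55
tcp_pos: [0.6288, 0.1031, 0.1572]
eef_rot: [0.794, 0.024, -0.607, 0.019]
force: [0.4, -0.5, -0.9]
width: 0.654
```

Emit:
{"op": "apply_moves", "data": {"motion": [0.3, 0, 0, 0, 0, 0, 0.3, 0, 0, 0, 0, 0, 0, 0.3]}}

```text
clock: 20.8
tcp_pos: [0.6293, 0.1031, 0.1542]
eef_rot: [0.794, 0.024, -0.608, 0.019]
force: [0.5, -0.7, -1.0]
width: 0.65
```

Emit:
{"op": "apply_moves", "data": {"motion": [0.2, 0, 0, 0, 0, 0, 0.3, 0, 0, 0, 0, 0, 0, 0.3]}}

```text
clock: 21.05
tcp_pos: [0.63, 0.1031, 0.1523]
eef_rot: [0.794, 0.024, -0.608, 0.019]
force: [0.4, 0.4, -1.6]
width: 0.654
```

Emit:
{"op": "apply_moves", "data": {"motion": [0.15, 0, 0, 0, 0, 0, 0.3, 0, 0, 0, 0, 0, 0, 0.3]}}

```text
clock: 21.3
tcp_pos: [0.6304, 0.1032, 0.152]
eef_rot: [0.794, 0.024, -0.607, 0.019]
force: [-4.5, -0.1, 7.2]
width: 0.653
```

Emit:
{"op": "apply_moves", "data": {"motion": [0.1, 0, 0, 0, 0, 0, 0.3, 0, 0, 0, 0, 0, 0, 0.3]}}

```text
clock: 21.55
tcp_pos: [0.6307, 0.1032, 0.152]
eef_rot: [0.794, 0.024, -0.607, 0.019]
force: [-7.4, -1.0, 11.5]
width: 0.654
```

Contact with ball 3. I'll back off 1.5 mm and open.

Emit:
{"op": "apply_moves", "data": {"motion": [-0.15, 0, 0, 0, 0, 0, 0.3, 0, 0, 0, 0, 0, 0, 0.69, 0, 0, 0, 0, 0, 0, 0.72, 0, 0, 0, 0, 0, 0, 0.76, 0, 0, 0, 0, 0, 0, 0.8, 0, 0, 0, 0, 0, 0, 0.85, 0, 0, 0, 0, 0, 0, 0.85, 0, 0, 0, 0, 0, 0, 0.85]}}

```text
clock: 22.55
tcp_pos: [0.63, 0.1031, 0.151]
eef_rot: [0.794, 0.024, -0.608, 0.019]
force: [-0.7, -0.1, -0.0]
width: 0.853
```

Emit:
{"op": "apply_moves", "data": {"motion": [-2, 0, 0, 0, 0, 0, 0.85, -3, 0, 0, 0, 0, 0, 0.85, -4, 0, 0, 0, 0, 0, 0.85, -4, 0, 0, 0, 0, 0, 0.85, 0, 0, 0, 0, 0, 0, 0.85, 0, 0, 0, 0, 0, 0, 0.85]}}

```text
clock: 23.3
tcp_pos: [0.5959, 0.1011, 0.2772]
eef_rot: [0.794, 0.024, -0.608, 0.019]
force: [-0.4, -0.5, -0.9]
width: 0.853
```

```bash
python3 -c "
from h import *
tumblers()
go([.454,.272,.26],0)
s=snap('side')
a=s['pixels'][120:320,200:400,::-1]; cv2.imwrite('pics/s18.png',cv2.resize(a,None,fx=3,fy=3))
"
```

```text
top 0.097 347 [0.455  0.2723] 0.0255 mean [0.4551 0.2723]
side 0.097 157 [0.4529 0.2707] 0.026 mean [0.4531 0.2707]
shift cm [ -1.92 -17.93  13.01] turn [ 2.000e-02 -1.492e+01  1.000e-02] | tcp [0.5954 0.101  0.2749] F [0.89 0.41 0.03] w 0.844 t 23.45
```

View pics/s18.png

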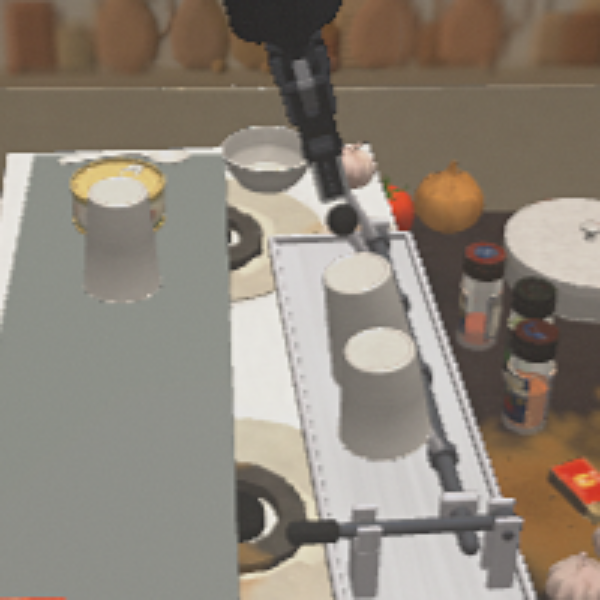

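Emit:
{"op": "apply_moves", "data": {"motion": [0, 0, 0, 0, -5, 0, 0.85, 0, 0, 0, 0, -5, 0, 0.85, 0, 0, 0, 0, -4.9, 0, 0.85, 0, -4.4, 3.3, 0, 0, 0, 0.85, 0, -4.5, 3.3, 0, 0, 0, 0.85, 0, -4.5, 3.2, 0, 0, 0, 0.85, 0, -4.5, 3.2, 0, 0, 0, 0.85, 0, 0, 0, 0, 0, 0, 0.85, 0, 0, 0, 0, 0, 0, 0.85]}}

```text
clock: 24.62
tcp_pos: [0.4555, 0.2717, 0.2754]
eef_rot: [0.708, 0.022, -0.706, 0.022]
force: [-0.3, 0.5, 0.6]
width: 0.848
```

```bash
python3 -c "
from h import *
go([.4542,.2716,.122])
"
```

```text
shift cm [15.34 -0.02  0.17] turn [ 0.06 -0.16 -0.05] | tcp [0.4555 0.2717 0.2754] F [-0.3   0.47  0.59] w 0.848 t 24.625
```

Emit:
{"op": "apply_moves", "data": {"motion": [4, 0, 0.1, 0, 0, 0, 0.85, 4, 0, 0, 0, 0, 0, 0.85, 3, 0, 0, 0, 0, 0, 0.85, 2, 0, 0, 0, 0, 0, 0.85, 0, 0, 0, 0, 0, 0, 0.85, 0, 0, 0, 0, 0, 0, 0.85]}}

```text
clock: 25.38
tcp_pos: [0.4562, 0.2712, 0.1468]
eef_rot: [0.708, 0.021, -0.705, 0.021]
force: [0.2, 0.3, 0.7]
width: 0.85
```

```bash
python3 -c "
from h import *
go([.4542,.2716,.122])
s=snap('top')
a=s['pixels'][200:340,140:340,::-1]; cv2.imwrite('pics/s19.png',cv2.resize(a,None,fx=3,fy=3))
"
```

```text
shift cm [ 2.48 -0.05  0.21] turn [-0.07 -0.27  0.02] | tcp [0.4562 0.2712 0.1468] F [0.16 0.33 0.71] w 0.85 t 25.375
```

View pics/s19.png

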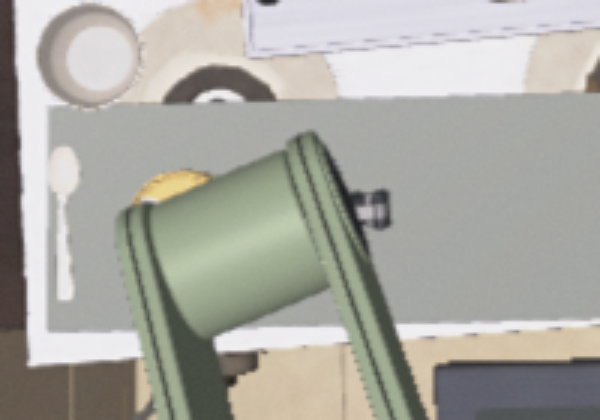

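The arm hides the tumbler, but the pose agrees with the measurement. I'll grasp it.

Emit:
{"op": "apply_moves", "data": {"motion": [2.4, 0, 0.15, 0, 0, 0, 0.85, 0, 0, 0, 0, 0, 0, 0.85, 0, 0, 0, 0, 0, 0, 0.3, 0, 0, 0, 0, 0, 0, 0.3, 0, 0, 0, 0, 0, 0, 0.3, 0, 0, 0, 0, 0, 0, 0.3]}}

```text
clock: 26.18
tcp_pos: [0.4548, 0.2721, 0.1239]
eef_rot: [0.709, 0.022, -0.704, 0.021]
force: [-1.0, 0.1, 6.5]
width: 0.676
```

Emit:
{"op": "apply_moves", "data": {"motion": [-4, 0, 0, 0, 0, 0, 0.3, -5, 0, 0, 0, 0, 0, 0.3, -5, 0, 0, 0, 0, 0, 0.3, -4, 0, 0, 0, 0, 0, 0.3, 0, 0, 0, 0, 0, 0, 0.3, 0, 0, 0, 0, 0, 0, 0.3]}}

```text
clock: 26.92
tcp_pos: [0.4522, 0.2713, 0.3009]
eef_rot: [0.707, 0.022, -0.706, 0.022]
force: [-0.7, -0.1, -1.3]
width: 0.669
```

```bash
python3 -c "
from h import *
hang(1,.0265,.11)
s=snap('side')
a=s['pixels'][60:260,150:350,::-1]; cv2.imwrite('pics/s20.png',cv2.resize(a,None,fx=3,fy=3))
"
```

```text
target [0.5902 0.2911 0.2583]
shift cm [  4.29  -1.13 -13.89] turn [ 0.02 14.9  -0.03] | tcp [0.4522 0.2713 0.3009] F [-0.7  -0.12 -1.34] w 0.669 t 26.925
```

View pics/s20.png

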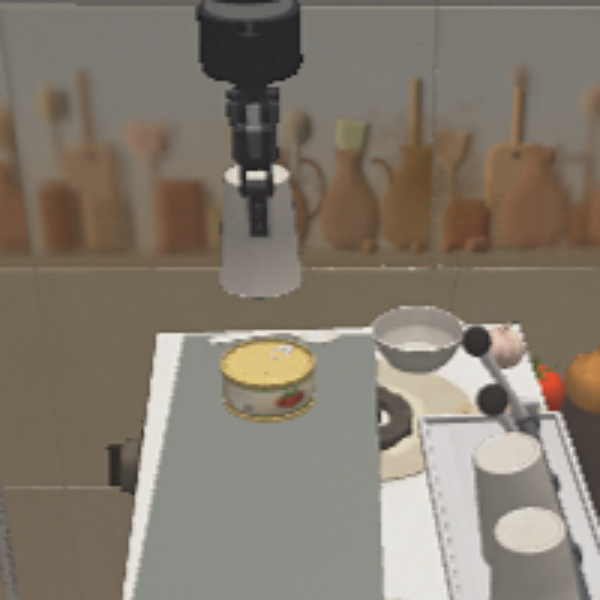

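Emit:
{"op": "apply_moves", "data": {"motion": [0, -0.3, -3.5, 0, 0, 0, 0.3, 0, -0.3, -3.5, 0, 0, 0, 0.3, 0, -0.3, -3.5, 0, 0, 0, 0.3, 0, -0.3, -3.4, 0, 0, 0, 0.3, 0, 0, 0, 0, 5, 0, 0.3, 0, 0, 0, 0, 5, 0, 0.3, 0, 0, 0, 0, 5, 0, 0.3, 0, 0, 0, 0, 0, 0, 0.3, 0, 0, 0, 0, 0, 0, 0.3]}}

```text
clock: 28.1
tcp_pos: [0.5905, 0.2919, 0.3011]
eef_rot: [0.793, 0.024, -0.608, 0.019]
force: [0.9, 0.2, -1.2]
width: 0.668
```

```bash
python3 -c "
from h import *
hang(1,.0269,.11)
s=snap('side')
a=s['pixels'][60:260,200:400,::-1]; cv2.imwrite('pics/s21.png',cv2.resize(a,None,fx=3,fy=3))
s=snap('top','t21.png')
"
```

```text
target [0.5901 0.2911 0.2587]
shift cm [4.08 0.08 1.15] turn [ 0.02 -0.01 -0.03] | tcp [0.5905 0.2919 0.3011] F [ 0.87  0.17 -1.16] w 0.668 t 28.1
```

View pics/s21.png

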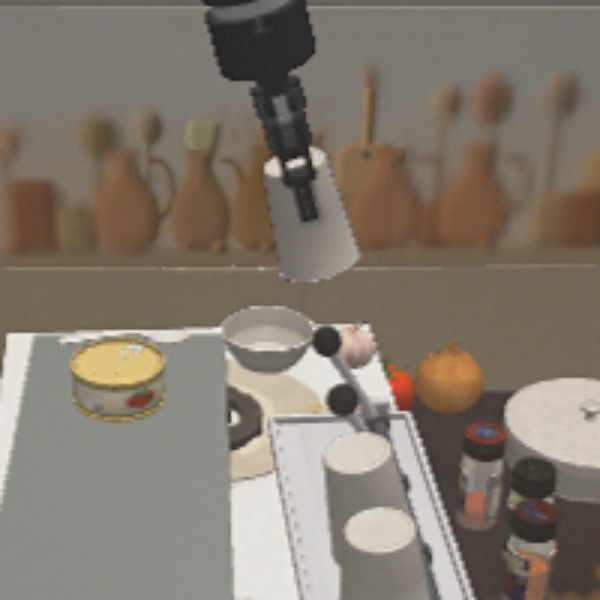

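View pics/t21.png

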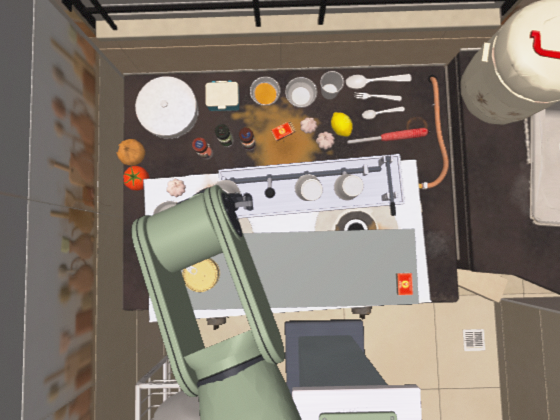

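Emit:
{"op": "apply_moves", "data": {"motion": [2, 0.1, 0.6, 0, 0, 0, 0.3, 2, 0, 0.6, 0, 0, 0, 0.3, 2, 0, 0, 0, 0, 0, 0.3, 2, 0, 0, 0, 0, 0, 0.3, 2, 0, 0, 0, 0, 0, 0.3, 0, 0, 0, 0, 0, 0, 0.3, 0, 0, 0, 0, 0, 0, 0.3]}}

```text
clock: 29.08
tcp_pos: [0.606, 0.2921, 0.2033]
eef_rot: [0.794, 0.024, -0.607, 0.019]
force: [0.3, 0.4, -0.1]
width: 0.667
```

```bash
python3 -c "
from h import *
hang(1,.0269,.0)
s=snap('side')
a=s['pixels'][60:260,200:400,::-1]; cv2.imwrite('pics/s22.png',cv2.resize(a,None,fx=3,fy=3))
"
```

```text
target [0.6185 0.2928 0.1524]
shift cm [5.23 0.01 0.12] turn [ 0.01 -0.24  0.02] | tcp [0.606  0.2921 0.2033] F [ 0.28  0.38 -0.09] w 0.667 t 29.075
```

View pics/s22.png

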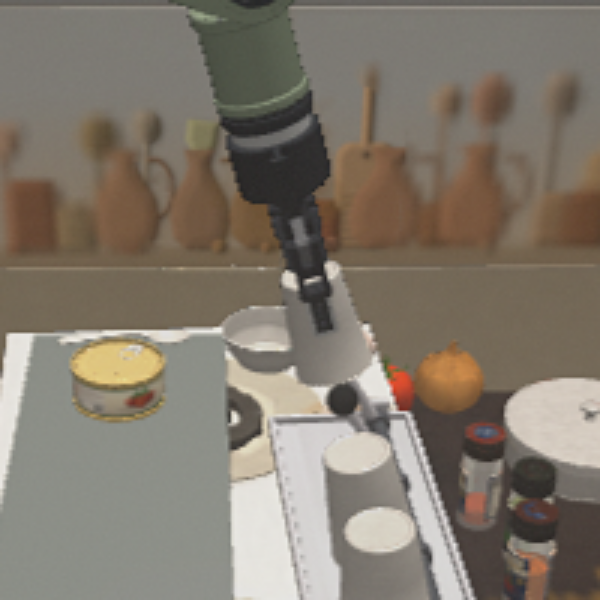

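Emit:
{"op": "apply_moves", "data": {"motion": [2, 0, 0.1, 0, 0, 0, 0.3, 2, 0, 0, 0, 0, 0, 0.3, 0.7, 0, 0, 0, 0, 0, 0.3, 0, 0, 0, 0, 0, 0, 0.3, 0, 0, 0, 0, 0, 0, 0.3]}}

```text
clock: 29.75
tcp_pos: [0.6173, 0.2928, 0.1577]
eef_rot: [0.794, 0.024, -0.607, 0.019]
force: [0.4, 0.2, -1.1]
width: 0.67
```

Emit:
{"op": "apply_moves", "data": {"motion": [0.3, 0, 0, 0, 0, 0, 0.3, 0, 0, 0, 0, 0, 0, 0.3]}}

```text
clock: 30.0
tcp_pos: [0.6177, 0.2928, 0.1547]
eef_rot: [0.794, 0.024, -0.607, 0.019]
force: [-0.4, -0.2, -1.5]
width: 0.669
```

Emit:
{"op": "apply_moves", "data": {"motion": [0.2, 0, 0, 0, 0, 0, 0.3, 0, 0, 0, 0, 0, 0, 0.3]}}

```text
clock: 30.25
tcp_pos: [0.6183, 0.2928, 0.1525]
eef_rot: [0.794, 0.024, -0.607, 0.019]
force: [-0.1, -1.3, -0.3]
width: 0.667
```

Emit:
{"op": "apply_moves", "data": {"motion": [0.15, 0, 0, 0, 0, 0, 0.3, 0, 0, 0, 0, 0, 0, 0.3]}}

```text
clock: 30.5
tcp_pos: [0.6188, 0.2928, 0.1524]
eef_rot: [0.794, 0.024, -0.607, 0.019]
force: [-4.1, -1.5, 4.7]
width: 0.667
```

Contact on ball 1. I'll release and retreat.

Emit:
{"op": "apply_moves", "data": {"motion": [-0.05, 0, 0, 0, 0, 0, 0.3, 0, 0, 0, 0, 0, 0, 0.7, 0, 0, 0, 0, 0, 0, 0.73, 0, 0, 0, 0, 0, 0, 0.77, 0, 0, 0, 0, 0, 0, 0.82, 0, 0, 0, 0, 0, 0, 0.87, 0, 0, 0, 0, 0, 0, 0.87, 0, 0, 0, 0, 0, 0, 0.87]}}

```text
clock: 31.5
tcp_pos: [0.6185, 0.2928, 0.1515]
eef_rot: [0.794, 0.024, -0.607, 0.019]
force: [-0.3, 0.2, -0.1]
width: 0.871
```

Emit:
{"op": "apply_moves", "data": {"motion": [-2, 0, 0, 0, 0, 0, 0.87, -3, 0, 0, 0, 0, 0, 0.87, -4, 0, 0, 0, 0, 0, 0.87, -4, 0, 0, 0, 0, 0, 0.87, -4, 0, 0, 0, 0, 0, 0.87, 0, 0, 4, 0, 0, 0, 0.87, 0, 0, 4, 0, 0, 0, 0.87, -2, 0, 5, 0, 0, 0, 0.87, -2, 0, 5, 0, 0, 0, 0.87, 0, 0, 0, 0, 0, 0, 0.87, 0, 0, 0, 0, 0, 0, 0.87]}}

```text
clock: 32.88
tcp_pos: [0.3907, 0.2791, 0.3087]
eef_rot: [0.795, 0.025, -0.606, 0.018]
force: [0.7, 0.3, -0.2]
width: 0.867
```

```bash
python3 -c "
from h import *
print(sense()['tcp_pos'],sense()['clock'])
s=snap('side','s23.png')
a=s['pixels'][130:340,180:400,::-1]; cv2.imwrite('pics/s23.png',cv2.resize(a,None,fx=2.8,fy=2.8))
s=snap('top')
a=s['pixels'][130:330,120:440,::-1]; cv2.imwrite('pics/t23.png',cv2.resize(a,None,fx=2.5,fy=2.5))
"
```

```text
[0.3907197  0.27907578 0.30865737] 32.875
```

View pics/s23.png

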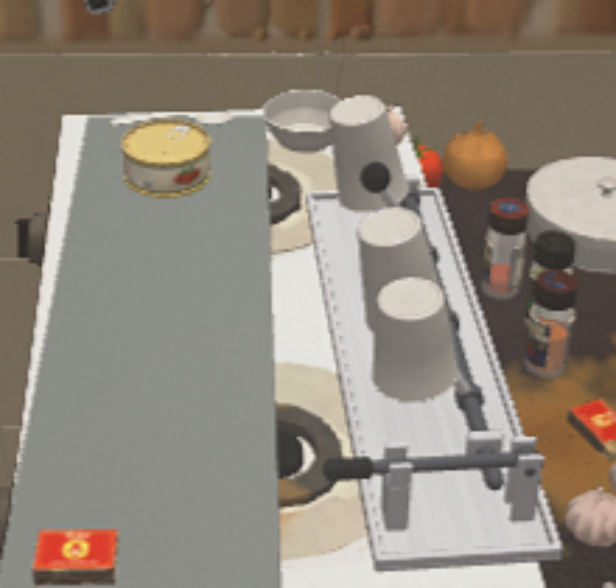

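View pics/t23.png

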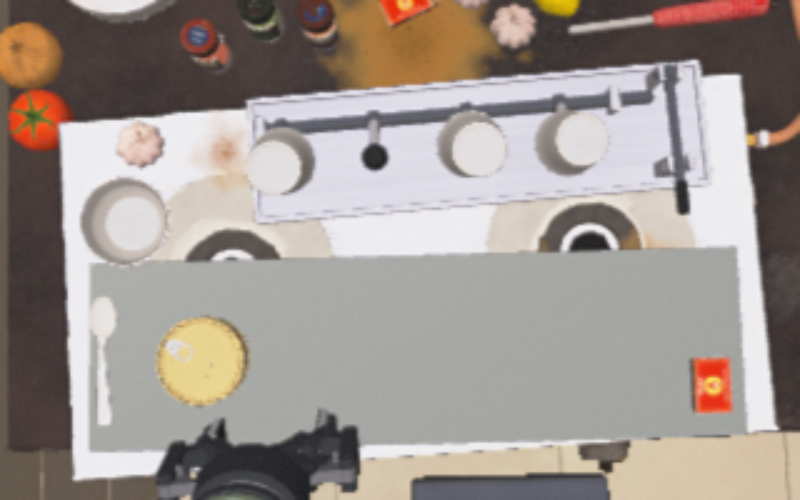

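Emit:
{"op": "apply_moves", "data": {"motion": [0, 0, 0, 0, 0, 0, 0.87, 0, 0, 0, 0, 0, 0, 0.87, 0, 0, 0, 0, 0, 0, 0.87, 0, 0, 0, 0, 0, 0, 0.87, 0, 0, 0, 0, 0, 0, 0.87, 0, 0, 0, 0, 0, 0, 0.87, 0, 0, 0, 0, 0, 0, 0.87, 0, 0, 0, 0, 0, 0, 0.87]}}

```text
clock: 33.98
tcp_pos: [0.3901, 0.2787, 0.307]
eef_rot: [0.794, 0.024, -0.607, 0.019]
force: [-0.1, 0.9, 0.7]
width: 0.871
```

```bash
python3 -c "
from h import *
for rep in range(2):
  s=snapshot('top');w=world(s);z=w[:,:,2]
  for k in (1,3,4):
    m=(z>.112)&(z<.15)&(np.hypot(w[:,:,0]-PEG[k][0]+.004,w[:,:,1]-PEG[k][1])<.032)&(s['pixels'].max(-1)>170)
    q=w[m]; A=np.c_[q[:,:2]-q[:,:2].mean(0),np.ones(len(q))]; c,*_=np.linalg.lstsq(A,q[:,2],rcond=None)
    print(k,len(q),q.mean(0).round(4),'tilt deg x,y',np.degrees(np.arctan(c[:2])).round(1),'rel ball',(q.mean(0)-PEG[k]).round(4))
m=(s['pixels'].max(-1)<95)&(z>.045)&(z<.12)&(w[:,:,0]>.57)&(w[:,:,0]<.72)&(w[:,:,1]<-.085)&(w[:,:,1]>-.115)
q=w[m]
for lo in np.arange(.57,.73,.02):
  b=q[(q[:,0]>lo)&(q[:,0]<=lo+.02)]
  if len(b): print('hook',lo.round(2),len(b),b[:,2].mean().round(4))
print('tin',w[274,200],'match',w[284,404],sense()['clock'])
s=snapshot('top')
"
```

```text
1 383 [0.6268 0.2938 0.1252] tilt deg x,y [11.3  1.9] rel ball [-0.0028  0.0003  0.0142]
3 373 [0.6387 0.104  0.1253] tilt deg x,y [11.1  2.5] rel ball [-0.0023 -0.0001  0.0143]
4 350 [0.6455 0.0094 0.1254] tilt deg x,y [6.1 2.2] rel ball [-0.0013  0.0002  0.0144]
1 383 [0.6269 0.2937 0.1251] tilt deg x,y [11.7  2.2] rel ball [-0.0027  0.0002  0.0141]
3 372 [0.6388 0.104  0.1254] tilt deg x,y [11.3  2.5] rel ball [-0.0022 -0.0001  0.0144]
4 350 [0.6455 0.0095 0.1256] tilt deg x,y [6.2 2.8] rel ball [-0.0013  0.0003  0.0146]
hook 0.57 19 0.0662
hook 0.59 33 0.0661
hook 0.61 5 0.0644
hook 0.69 3 0.0638
hook 0.71 4 0.0664
tin [0.447224   0.37880155 0.04072256] match [ 0.40868095 -0.12808468  0.01921986] 34.075
```

```bash
python3 -c "
from station import close_job
print(close_job())"
```

```text
the job is handed in; nothing more can be done
None
```

The hook is locked and all three tumblers I found hang mouth-down on their own pegs. The job is handed in; my last reading before handing in was at 34 s.

**Hook:** I pushed it down with closed fingers, before touching any tumbler. It stopped at its end position under about 11 N. The last depth readings put the grip block's top at about 66 mm, against an expected 67 mm. The bar lay level.

**Tumblers:** There were two tall ones and one short one on the mat. The short one hangs on peg 4 and the tall ones on pegs 3 and 1; peg 2 is empty.

| Peg | Tumbler | Lean off vertical |
|---|---|---|
| 1 | tall | about 11–12° |
| 3 | tall | about 11° |
| 4 | short | about 6° |

Each base sits about 14 mm above its ball centre, where about 16 mm was expected; the camera is only good to about 2 mm. Two readings taken one after the other, about 1 s after the arm had drawn clear, agreed to 0.2 mm in position and about 0.6° in lean.

**Other things:** The tin and matchbox are where they started, and the teaspoon looks unmoved in the top picture. The arm ended away from everything.

**Off-plan:** While I took the short tumbler, the tall one next to it on the mat shifted about 4 mm, probably brushed by a finger. I measured it again before grasping it. The two cameras disagreed by 2–3 mm on positions, so I used averages.

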